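# Scrub out the narrow dip cup with the tube brush

## Robot

A 7-joint arm with a two-finger parallel gripper is mounted at the origin on a cart in front of the work surface, level with it; the furniture and walls round the work are solid. World frame = base frame: x ahead of the robot, y to its left, z up, the work surface at z = 0. Lengths are in m, angles in rad, forces in N, time in s.
With the tool pointing down it reaches from about 0.425 to 0.925 m from the base axis. Payload 6.8 kg.
Tool frame: the origin (TCP) lies on the front face of the gripper's body, between the roots of the fingers; the fingertips stand 73 mm ahead of it and the grasp point (between the pads) lies 54 mm ahead of it; z points along the fingers, y is the direction in which the jaws open and shut (so a half turn about z gives the same grasp; the last joint's range is limited). The gripper opens to 85 mm and grips with 20 to 120 N. Pads are 22 mm wide; open, the fingers measure 114 mm over their backs; the gripper's body (76 mm by 85 mm) begins 54 mm behind the grasp point. The pads swing forward as they close: fully open they stand 13 mm farther back than shut.
Start: joints at [1.2, 0.477, 0.022, 1.555, -0.011, 1.109, -0.083], TCP at [0.175, -0.652, 0.304] pointing down, gripper open.
Joint ranges: [-2.96, 2.96], [-0.34, 2.1], [-1.41, 1.46], [0.24, 2.44], [-1.37, 4.51], [0.17, 1.92], [-2.96, 2.96]. Speed limits (rad/s): [2.39, 2.39, 3.14, 3.14, 3.14, 3.14, 3.14].

## Interface

Orientations are given as a rotation vector (axis times angle).
In Python, from bench import * gives the robot as it stands.
- The arm moves only by the tool jog_arm, never from a script. Its argument "plan" is a list of rows, each a list of 2 entries, a list of its own where there are three numbers: the shift along the world's x, y, z in cm, then the turn about the world's z in rad. In form: [[[tx, ty, tz], twist], ...]. A call has 1 to 12 rows; each row shifts and turns the commanded pose from where the row before left it; what a row does not reach is not made up. A row lasts 1/10 s, in which the tool goes at most 50 mm and 8.59 degrees, less where a joint would pass 70% of its speed; a pose out of reach is approached as far as the arm can. A call is refused whole if a number of a shift passes 5 or a number of a turn 0.15, either way. A call with a gripper value outside its range is refused whole. "hand" is the finger opening in cm, from 0 to 8.54, set as the call begins (left out, the last holds). The fingers move at their own pace and stop on an object; "grip_force" is the grip in N (left out, the last holds). Time passes only in rows, so rows that do not move let the fingers close. It gives the time, the measured TCP pose, the force and the opening at its end, in the units of the state.
- get_obs(): the state, without advancing time (a new reading comes with each control period).
- grab_frame(name): name is "side" or "top"; returns the picture (384x512x3 uint8, red, green, blue); there is no depth.
- get_calibration(name): a dict with "intrinsics" (3x3 intrinsics, pixels), "xyz" and "orientation" of the camera in the world. Camera axes: x right, y down, z forward; pixel columns grow to the right and rows downward; lengths in m; the calibration is good to about 2 mm. A picture is of the moment at which its call begins. get_calibration takes no time and is no camera call.
- hand_in(): hands the job in, once; it reports no verdict.
The state is a dict: "clock": time; "joints": joint angles; "qvel": joint speeds; "tau": joint torques, N m; "tcp_pos": TCP position; "orientation": TCP orientation; "contact_force": force on the tool from outside, world axes, zero at the start; "moment": the same for the moment, N m; "grip_width": finger opening in m.
Only numpy, scipy, OpenCV 4.12 (cv2) and the standard library are available. Lean on these libraries where they do the work, as an engineer would, in place of code of your own. Each camera call takes 0.05 s, during which the arm holds its last target. There are 200 camera calls.

## Task

Scrub out the tall narrow steel dip cup with the wooden-handled tube brush that lies in the blue bin: push the bristles right down to the bottom of the cup three times, drawing them up at least half the cup's depth between the pushes. Then stand the brush bristles-down in the white drain pot and let go of it. Do not knock the pot over, and leave the wash bottle, the steel weight and the masking tape where they are.

Things in the scene. Friction and masses are not known exactly. Their poses are not given: they have to be found in the camera images.
- brush_grip (a point): Tube brush, loose, about 80 g, 190 mm long, lying level in the bin at the start. This point: centre of its handle, on its axis; local +x runs along the brush towards the bristle tip. Handle: square wooden bar with rounded edges, 24 x 24 mm, from 40 mm behind this point to 38 mm ahead (flats face local y and z). Lying, its axis is 12 mm above its support.
- brush_tip (a point): Bristle end of the brush, on its axis, 150 mm ahead of brush_grip; local +x as there. The dark bristle head takes the last 45 mm, 32 mm across: four springy rows, each yielding up to 4 mm inwards. Behind it a bare steel stem, 8 mm thick and 65 mm long, runs to the handle. The handle is light: the centre of mass lies about 60 mm behind this tip.
- brush_tail (a point): Handle end of the brush, on its axis, 40 mm behind brush_grip; local +x as there.
- bin_floor (a point): Blue open bin, fixed; the brush starts in it. This point: centre of its inner floor, 4 mm above the bench. Inside 206 mm along local x, 114 mm along local y; walls all round to 55 mm above the bench, with a rim 5 mm outside the 214 x 122 mm body. The brush lies along local x, bristles towards +x, 8 mm from the end walls, so it can be gripped there only from nearly straight above.
- cup_floor (a point): Tall narrow stainless cup on a round steel foot (88 mm across, 12 mm high), upright and bolted down. This point: centre of the cup's inside bottom, 16 mm above the bench. The bore is 30 mm across, so the 32 mm bristles drag on its wall (about 2 N) and centre the brush; the stem does not touch.
- cup_mouth (a point): Centre of the cup's mouth, 105 mm above cup_floor, 121 mm above the bench. The lip flares outwards from the bore to 43 mm inside, 49 mm outside diameter over the top 12 mm.
- pot_floor (a point): White glazed drain pot with a blue band under its rim, round, no handle, loose, 0.45 kg, upright. This point: centre of its inside bottom, 8 mm above the bench. Inside 76 mm across and 84 mm deep, outside 85 mm across.
- pot_mouth (a point): Centre of the pot's mouth, 84 mm above pot_floor, 92 mm above the bench. A brush leaning in the pot rests with its stem on this rim and its bristles on the bottom by the opposite wall, about 38 degrees from upright.
- bottle_mid (a point): Wash bottle, white with a red cap and a bent spout, loose: 58 mm across, 169 mm high, a bystander and obstacle. This point is on the body's axis, 60 mm above the bench; local z is up.
- weight: Grey steel check weight, 39 mm across, 63 mm high, loose, a bystander. Origin at the centre of its underside.
- tape: Roll of masking tape lying flat, 96 mm across, 25 mm high, loose, a bystander. Origin at the centre of its underside.
- monitor_front (a point): Centre of the front of the black monitor screen at the back of the bench, fixed: 375 mm wide along world y, from 95 to 400 mm above the bench, facing the robot; the screen and its foot fill the 150 mm behind this point. An obstacle for hand and arm.
- supply_front (a point): Centre of the front of the grey bench power supply, fixed: 240 mm wide along world y, 200 mm high, reaching back from here; its knobs and posts stand 20 mm in front. An obstacle.
Not all that is in view belongs to the job. Leave any green look-alike of the part that bears pot_floor alone.

How it is judged:
On the way, in this order (a step that is already met when the one before it is completed fails the run):
1. the bristle tip is pushed down to the bottom of the cup (within 8 mm) (z of brush_tip in the frame of cup_floor below 0.008 m and horizontal distance between brush_tip and cup_floor below 0.012 m), for 0.1 s.
2. the brush is drawn up so that its tip is 50 mm or more above the bottom of the cup (z of brush_tip in the frame of cup_floor above 0.05 m and horizontal distance between brush_tip and cup_floor below 0.03 m), for 0.05 s.
3. the bristle tip is down at the bottom a second time (all of step 1), for 0.1 s.
4. the brush is drawn up again, 50 mm or more (all of step 2), for 0.05 s.
5. the bristle tip is down at the bottom a third time (all of step 3), for 0.1 s.
At the end, for the whole second after the job is handed in: The brush stands bristles-down in the pot, its tip inside the pot and less than 50 mm above the pot's bottom, its handle end more than 115 mm above the bench, released and at rest; the pot stands upright (z of brush_tip in the frame of pot_floor below 0.05 m and horizontal distance between brush_tip and pot_floor below 0.037 m and height (world z) of brush_tail above 0.115 m and angle between pot_floor's own z axis and vertical below 0.1 rad and linear speed of brush below 0.03 m/s); the robot touches nothing.
It fails at once if the pot is tipped by more than 25 degrees (angle between pot_floor's own z axis and vertical above 0.44 rad).
It fails at once if the wash bottle is shifted by more than 30 mm or tipped over (distance of bottle_mid from where it was at the start of the episode above 0.03 m or angle between bottle_mid's own z axis and vertical above 0.44 rad).
It fails at once if the steel weight is shifted by more than 30 mm (distance of weight from where it was at the start of the episode above 0.03 m).
It fails at once if the masking tape is shifted by more than 30 mm (distance of tape from where it was at the start of the episode above 0.03 m).
It also fails if it takes over 70 s, if anything falls off the work surface, if the arm or the gripper's body presses on something with over 40 N, if the wrist force passes 120 N, or if a joint passes its speed limit or range.

## Working session

There is one attempt and no reset: what is moved stays moved. The work goes in short steps, Python scripts to look and compute and a tool call to move; the robot and the scene stay as the last step left them, time stands still between calls to the robot, and variables do not carry over. Pictures are saved under pics/ and viewed, about 8 in all and at most 12, crops included, and the job is handed in when it is done.

Besides the shell and the picture viewer there is one more tool, called after ">>>" as name(argument=value, ...) on one line, values as JSON. jog_arm: Moves the arm, as the interface text tells. Its arguments: {"type":"object","properties":{"plan":{"type":"array","items":{"type":"array"}},"hand":{"type":"number"},"grip_force":{"type":"number"}},"required":["plan"]}

```bash
mkdir -p pics; python3 - <<'E'
from bench import *
import cv2,numpy as np
o=get_obs();print({k:np.round(v,3) for k,v in o.items()})
for n in("side","top"):
    f=grab_frame(n);cv2.imwrite(f"pics/{n}0.png",f[...,::-1]);c=get_calibration(n);print(n,c)
a=cv2.imread("pics/side0.png");b=cv2.imread("pics/top0.png")
for n,i in(("side",a),("top",b)): cv2.imwrite(f"pics/{n}0b.png",cv2.resize(i,(800,600),interpolation=cv2.INTER_CUBIC))
E
```

```text
{'clock': np.float64(0.0), 'joints': array([ 1.2  ,  0.478,  0.022,  1.556, -0.011,  1.109, -0.083]), 'qvel': array([ 0.001, -0.001,  0.001,  0.   , -0.   ,  0.   , -0.001]), 'tau': array([-0.0000e+00, -5.9646e+01,  1.6070e+00, -2.8119e+01,  1.2000e-02,
        9.0000e-03, -0.0000e+00]), 'tcp_pos': array([ 0.175, -0.651,  0.303]), 'orientation': array([-3.113e+00, -4.110e-01,  1.000e-03]), 'contact_force': array([-0.113,  0.874,  0.322]), 'moment': array([ 0.036, -0.033,  0.023]), 'grip_width': np.float64(0.085)}
side {'intrinsics': array([[379.49313019,   0.        , 254.69724188],
       [  0.        , 379.49313019, 191.10460868],
       [  0.        ,   0.        ,   1.        ]]), 'xyz': array([0.51344916, 1.05445169, 0.8936383 ]), 'orientation': array([ 0.01855424,  2.7734227 , -1.45257637])}
top {'intrinsics': array([[364.79197899,   0.        , 255.44063653],
       [  0.        , 364.79197899, 192.61275449],
       [  0.        ,   0.        ,   1.        ]]), 'xyz': array([ 3.70789142e-01, -4.33500479e-04,  1.28624799e+00]), 'orientation': array([-2.18019691,  2.15044962, -0.16580775])}
```

View pics/side0b.png

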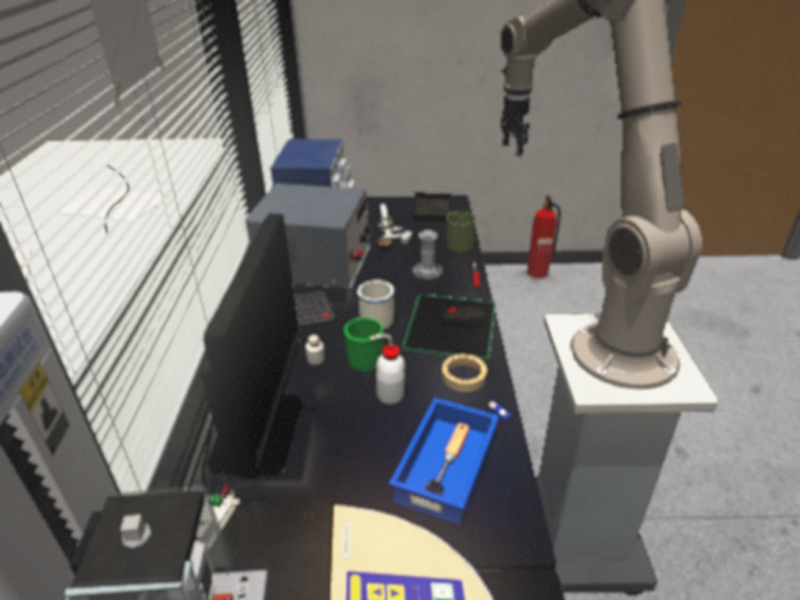

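View pics/top0b.png

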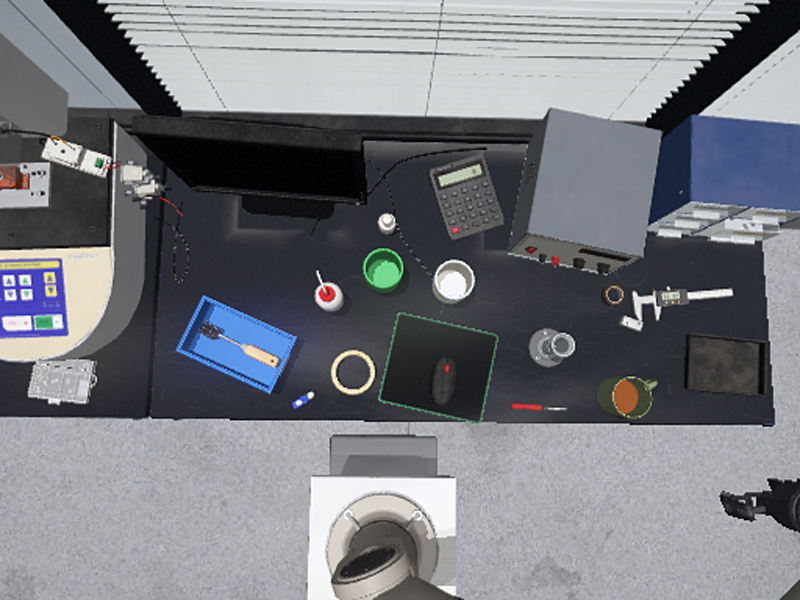

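The candidates, in the 800-px top view:
- **Brush:** the only one is in the blue bin at (240,343). The red screwdriver at (540,407) is not it.
- **Cup:** the steel one on a round foot is at (553,347). The mug at (625,397) is not it.
- **Pot:** the white one is at (454,281). The green look-alike at (383,270) is to be left alone.
- **Bystanders:** bottle (328,294), weight (387,222), tape (353,372).

Next I'll view close crops with pixel grids.

```bash
cat > h.py <<'E'
from bench import *
import cv2,numpy as np
from scipy.spatial.transform import Rotation as R
def crop(img,x0,y0,x1,y1,s):
    c=cv2.resize(img[y0:y1,x0:x1],None,fx=s,fy=s,interpolation=cv2.INTER_CUBIC)
    for x in range(-(-x0//10)*10,x1,10):
        X=int((x-x0+.5)*s);cv2.line(c,(X,0),(X,c.shape[0]),(255,255,0) if x%50 else (0,255,255),1);cv2.putText(c,str(x),(X+1,9),0,.33,(255,255,255),1)
    for y in range(-(-y0//10)*10,y1,10):
        Y=int((y-y0+.5)*s);cv2.line(c,(0,Y),(c.shape[1],Y),(255,255,0) if y%50 else (0,255,255),1);cv2.putText(c,str(y),(1,Y-1),0,.33,(255,255,255),1)
    return c
def compose(img,boxes,path,W=800,H=600):
    out=np.zeros((H,W,3),np.uint8)
    for (b,s,(px,py)) in boxes:
        c=crop(img,*b,s)[:H-py,:W-px];out[py:py+c.shape[0],px:px+c.shape[1]]=c
    cv2.imwrite(path,out)
def P(n):
    c=get_calibration(n);Rm=R.from_rotvec(c["orientation"]).as_matrix();return c["intrinsics"],Rm,c["xyz"]
def ray(n,uv):
    K,Rm,t=P(n);d=Rm@np.linalg.inv(K)@np.array([*uv,1.]);return t,d/np.linalg.norm(d)
def atz(n,uv,z):
    t,d=ray(n,uv);return t+d*(z-t[2])/d[2]
def tri(us,ut):
    A=np.zeros((3,3));b=np.zeros(3);L=[ray("side",us),ray("top",ut)]
    for t,d in L:
        M=np.eye(3)-np.outer(d,d);A+=M;b+=M@t
    p=np.linalg.solve(A,b);return p,[np.linalg.norm((np.eye(3)-np.outer(d,d))@(p-t))*1000 for t,d in L]
def proj(n,p):
    K,Rm,t=P(n);q=K@(Rm.T@(np.asarray(p)-t));return q[:2]/q[2]
E
python3 - <<'E'
from h import *
t=cv2.imread("pics/top0.png");s=cv2.imread("pics/side0.png")
compose(t,[((110,185,195,255),5,(0,0)),((335,203,375,238),9,(435,0)),((268,160,308,200),6,(0,355)),((196,165,266,205),6,(250,355))],"pics/t1.png")
compose(s,[((245,252,325,334),5,(0,0)),((258,140,292,182),9,(410,0)),((190,178,275,262),2.2,(0,415)),((220,174,260,214),5,(200,400))],"pics/s1.png")
E
```

```text
(no output)
```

View pics/t1.png

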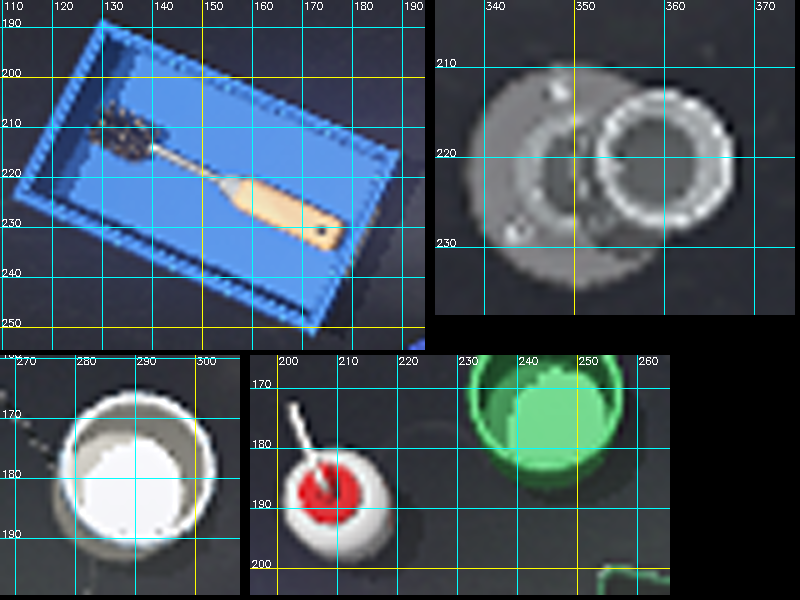

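View pics/s1.png

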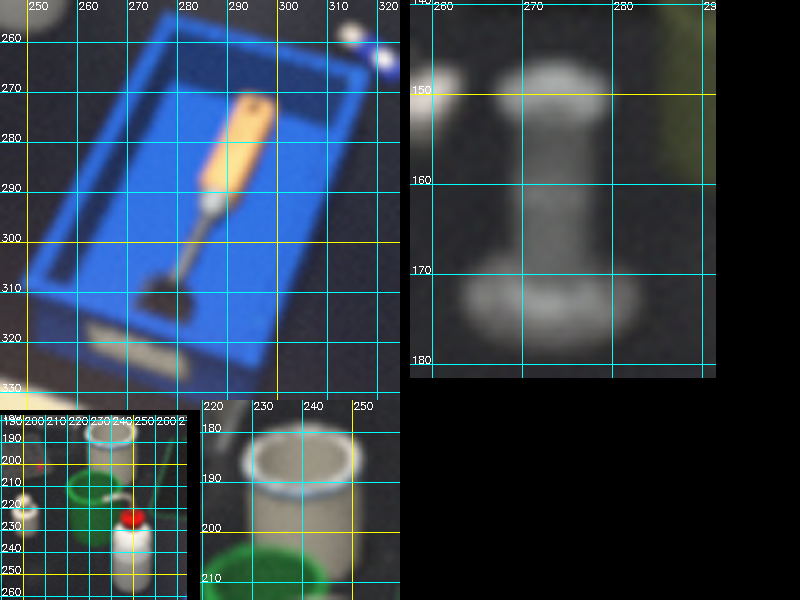

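Top view: the brush runs from its tail at (177,231.8) to its tip at (128,208). The cup mouth is at (360,220.4), its foot at (349.8,221.8), and the pot mouth at (290.3,179). Side view: tail (295.5,271), tip (275.5,313), cup mouth (273.3,150.1), pot mouth (239.7,186).

```bash
python3 - <<'E'
from h import *
for n,a,b in [("tail",(295.5,271.5),(177,231.8)),("hfront",(286,291.5),(154.5,221)),("tip",(275.5,313),(128,208.3)),("cupmouth",(273.3,150.1),(360,220.4)),("potmouth",(239.7,186),(290.3,179))]:
    p,e=tri(a,b);print(n,p.round(4),np.round(e,1))
for n,u,z in [("tail",(177,231.8),.02),("hfront",(154.5,221),.02),("tip",(128,208.3),.018),("cup",(360,220.4),.121),("foot",(349.8,221.8),.012),("pot",(290.3,179),.092),("bottlecap",(209,187.5),.165),("weight",(247.7,142.7),.06),("tape",(226,238.5),.025),("green",(245,171),.09),("rim1",(130.5,189),.055),("rim2",(189,215.5),.055),("rim3",(172,250.5),.055),("rim4",(113,223.5),.055)]:
    print(n,atz("top",u,z).round(4))
print("side cup",atz("side",(273.3,150.1),.121),"foot",atz("side",(273.3,172.5),.012),"pot",atz("side",(239.7,186),.092))
E
```

```text
tail [0.3962 0.2376 0.025 ] [0.4 0.4]
hfront [0.4316 0.3157 0.0258] [0. 0.]
tip [0.4696 0.4029 0.0433] [2.9 2.9]
cupmouth [ 0.4381 -0.3643  0.1204] [0.4 0.4]
potmouth [ 0.5752 -0.1436  0.0882] [0.8 0.8]
tail [0.3959 0.2386 0.02  ]
hfront [0.4319 0.3171 0.02  ]
tip [0.4746 0.4108 0.018 ]
cup [ 0.4377 -0.3641  0.121 ]
foot [ 0.4386 -0.3619  0.012 ]
pot [ 0.5738 -0.1431  0.092 ]
bottlecap [0.5306 0.118  0.165 ]
weight [7.038e-01 5.000e-04 6.000e-02]
tape [0.3751 0.0698 0.025 ]
green [0.5987 0.008  0.09  ]
rim1 [0.5371 0.3941 0.055 ]
rim2 [0.4502 0.194  0.055 ]
rim3 [0.3333 0.246  0.055 ]
rim4 [0.42   0.4455 0.055 ]
side cup [ 0.43854676 -0.36327256  0.121     ] foot [ 0.43732572 -0.35924533  0.012     ] pot [ 0.57571632 -0.1382423   0.092     ]
```

>>> jog_arm(plan=[[[2.6,4.1,0.3],0.04],[[2.6,4.1,0.3],0.04],[[2.6,4.1,0.3],0.04],[[2.6,4.1,0.3],0.04],[[2.6,4.1,0.3],0.04],[[2.6,4.1,0.3],0.04],[[2.6,4.1,0.3],0.04],[[1.5,4.0,0],0.04],[[1.5,4.0,0],0.04],[[1.5,4.0,0],0.04],[[1.5,4.0,0],0.04],[[1.5,4.0,0],0.04]], hand=5.0, grip_force=20)

```text
clock: 1.3
tcp_pos: [0.4324, -0.1631, 0.3248]
orientation: [2.926, 1.142, -0.0]
contact_force: [1.0, 0.1, -0.1]
grip_width: 0.0501
```

>>> jog_arm(plan=[[[0.8,4.0,0],0.04],[[0.8,4.0,0],0.04],[[0.8,4.0,0],0.04],[[0.8,4.0,0],0.04],[[0.8,4.0,0],0.04],[[-1.4,4.0,0],0.04],[[-1.4,4.0,0],0.04],[[-1.4,4.0,0],0.04],[[-1.4,4.0,0],0.04],[[-1.4,4.0,0],0.04],[[0,0,0],0],[[0,0,0],0]])

```text
clock: 2.5
tcp_pos: [0.4018, 0.2357, 0.3247]
orientation: [2.641, 1.702, -0.001]
contact_force: [0.1, -1.0, 0.2]
grip_width: 0.0499
```

```bash
python3 - <<'E'
from h import *
o=get_obs();r=R.from_rotvec(o["orientation"]).as_matrix();print(o["tcp_pos"],np.degrees(np.arctan2(r[1,0],r[0,0])),r[:,2].round(3),o["joints"].round(2))
E
```

```text
[0.40183413 0.23566871 0.32467797] 65.60455286156675 [-0.001 -0.    -1.   ] [ 0.01  0.18 -0.75  1.97  0.14  1.04 -1.22]
```

>>> jog_arm(plan=[[[0,1.2,0],0.01],[[0,0,-4],0],[[0,0,-4],0],[[0,0,-4],0],[[0,0,-4],0],[[0,0,-4],0],[[0,0,-2],0],[[0,0,-1],0],[[0,0,0],0],[[0,0,0],0]])

```text
clock: 3.5
tcp_pos: [0.4031, 0.2474, 0.0956]
orientation: [2.635, 1.711, 0.002]
contact_force: [0.5, 0.8, 0.4]
grip_width: 0.0502
```

```bash
python3 - <<'E'
from h import *
print(get_obs()["tcp_pos"])
t=grab_frame("top")[...,::-1].copy();s=grab_frame("side")[...,::-1].copy()
print(proj("side",[.402,.248,.016]))
compose(t,[((115,185,195,255),5,(0,0))],"/tmp/a.png",400,400);compose(s,[((255,225,335,325),4,(0,0))],"/tmp/b.png",400,400)
cv2.imwrite("pics/g1.png",np.hstack([cv2.imread("/tmp/a.png"),cv2.imread("/tmp/b.png")]))
E
```

```text
[0.40308377 0.24743355 0.09564788]
[293.93499865 276.12402055]
```

View pics/g1.png

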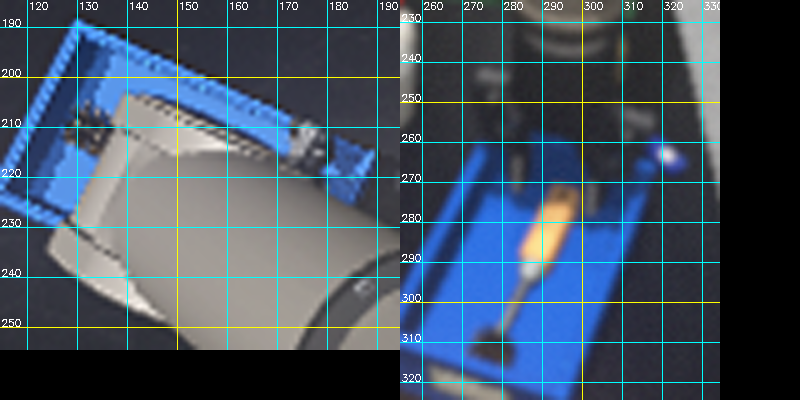

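The crop shows the fingers straddling the tail end of the handle (columns 281 and 302, brush at about 293). I'll go lower and close.

>>> jog_arm(plan=[[[0,0,-0.6],0],[[0,0,-0.6],0],[[0,0,0],0]])

```text
clock: 3.9
tcp_pos: [0.4021, 0.2468, 0.0824]
orientation: [2.634, 1.712, -0.001]
contact_force: [-0.4, 0.8, 0.2]
grip_width: 0.0501
```

>>> jog_arm(plan=[[[0,0,0],0],[[0,0,0],0],[[0,0,0],0],[[0,0,0],0],[[0,0,0],0],[[0,0,0],0],[[0,0,0],0],[[0,0,0],0]], hand=1.5, grip_force=20)

```text
clock: 4.7
tcp_pos: [0.4024, 0.2472, 0.083]
orientation: [2.634, 1.712, 0.0]
contact_force: [-0.1, 0.1, 2.4]
grip_width: 0.0233
```

>>> jog_arm(plan=[[[0,0,0.6],0],[[0,0,1],0],[[0,0,1],0],[[0,0,1],0],[[0,0,1],0],[[0,0,1],0],[[0,0,1],0],[[0,0,0],0],[[0,0,0],0]])

```text
clock: 5.6
tcp_pos: [0.4025, 0.2471, 0.1491]
orientation: [2.634, 1.712, 0.001]
contact_force: [0.4, -0.3, -1.1]
grip_width: 0.0231
```

```bash
python3 - <<'E'
from h import *
s=grab_frame("side")[...,::-1].copy();grab_frame("top")
compose(s,[((245,205,325,325),5,(0,0))],"pics/g2.png",400,600)
E
```

```text
(no output)
```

View pics/g2.png

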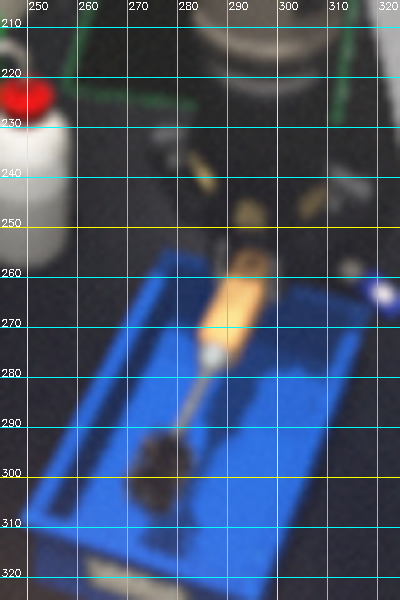

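```bash
python3 - <<'E'
from h import *
d=np.array([.407,.914,0])
for a in range(0,100,15):
    c=np.cos(np.radians(a));s=np.sin(np.radians(a));g=np.array([.402,.247,.082])
    print(a,[(proj("side",g+r*(d*c+[0,0,-s]))).round(1) for r in(.138,.093,.066,-.012)])
E
```

```text
0 [array([278.4, 294.4]), array([284.1, 282.6]), array([287.4, 275.9]), array([296.2, 257.8])]
15 [array([278.7, 301.8]), array([284.2, 287.6]), array([287.4, 279.5]), array([296.2, 257.1])]
30 [array([280.2, 305.9]), array([285.1, 290.6]), array([288. , 281.7]), array([296.1, 256.7])]
45 [array([282.6, 306.6]), array([286.6, 291.4]), array([289. , 282.3]), array([295.9, 256.5])]
60 [array([285.7, 304.2]), array([288.7, 290. ]), array([290.4, 281.5]), array([295.7, 256.6])]
75 [array([289.2, 299. ]), array([291. , 286.8]), array([292.1, 279.3]), array([295.4, 256.9])]
90 [array([292.9, 291.6]), array([293.5, 281.9]), array([293.9, 275.9]), array([295.1, 257.5])]
```

The head looks tilted down by about 20-28° and may still be resting on the floor, so the grip is pivoting as I hoped. I'll lift further.

>>> jog_arm(plan=[[[0,0,2],0],[[0,0,2],0],[[0,0,2],0],[[0,0,2],0],[[0,0,2],0],[[0,0,2],0],[[0,0,2],0],[[0,0,2],0],[[0,0,0],0],[[0,0,0],0],[[0,0,0],0]])

```text
clock: 6.8
tcp_pos: [0.4019, 0.2467, 0.3076]
orientation: [-2.634, -1.712, 0.003]
contact_force: [-0.6, -0.1, -1.0]
grip_width: 0.0235
```

```bash
python3 - <<'E'
from h import *
s=grab_frame("side")[...,::-1].copy();t=grab_frame("top")[...,::-1].copy()
compose(s,[((245,175,325,295),5,(0,0))],"/tmp/a.png",400,600)
compose(t,[((100,170,180,260),5,(0,0))],"/tmp/b.png",400,600)
cv2.imwrite("pics/g3.png",np.hstack([cv2.imread("/tmp/a.png"),cv2.imread("/tmp/b.png")]))
p=get_obs()["tcp_pos"];d=np.array([.407,.914,0])
for a in range(0,100,15):
    c=np.cos(np.radians(a));q=np.sin(np.radians(a));g=p-[0,0,.066]
    print(a,[(proj("side",g+r*(d*c+[0,0,-q]))).round(1) for r in(.138,.093,.066,-.012)],proj("top",g+.138*(d*c+[0,0,-q])).round(1))
E
```

```text
0 [array([279.7, 250.9]), array([285.9, 239.5]), array([289.5, 233.1]), array([298.9, 215.8])] [115.8 207.5]
15 [array([280. , 260.1]), array([286.1, 245.7]), array([289.5, 237.5]), array([298.9, 215. ])] [121.5 209.2]
30 [array([281.6, 265.8]), array([287. , 249.8]), array([290.1, 240.4]), array([298.9, 214.4])] [129.3 212. ]
45 [array([284.2, 267.9]), array([288.6, 251.5]), array([291.2, 241.8]), array([298.7, 214.1])] [138.6 215.7]
60 [array([287.5, 266.5]), array([290.8, 250.9]), array([292.7, 241.5]), array([298.4, 214. ])] [148.7 220. ]
75 [array([291.3, 262. ]), array([293.3, 248.2]), array([294.5, 239.7]), array([298.1, 214.3])] [159.2 224.6]
90 [array([295.2, 255. ]), array([295.9, 243.6]), array([296.4, 236.5]), array([297.8, 214.8])] [169.6 229.3]
```

View pics/g3.png

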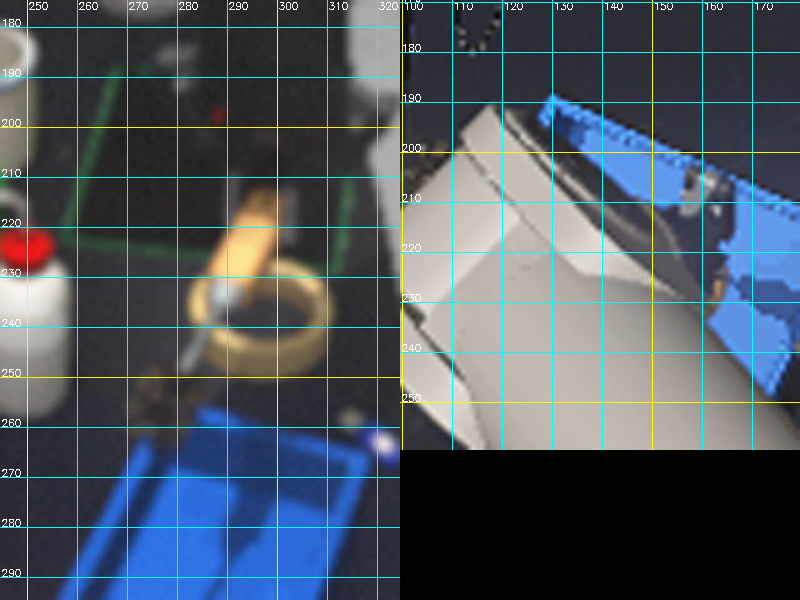

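```bash
python3 - <<'E'
from h import *
for a,b in [((277,256),(105,202)),((275,260),(102,200)),((276,258),(108,204))]:
    p,e=tri(a,b);print(p.round(3),np.round(e,1))
E
```

```text
[0.469 0.4   0.252] [2.9 2.9]
[0.475 0.41  0.249] [3.3 3.3]
[0.468 0.396 0.241] [0.3 0.3]
```

Triangulation puts the head at z≈0.245, so the brush is still level: 20 N holds it without pivoting. I'll go back down low in the bin and loosen the grip in small steps so that gravity swings it, watching the moment reading.

```bash
python3 -c "
from bench import *
o=get_obs();print(o['moment'],o['contact_force'],o['grip_width'])"
```

```text
[-0.05578171  0.0705441  -0.0442358 ] [-0.19565336 -0.13308193 -1.56842203] 0.023540434022593565
```

>>> jog_arm(plan=[[[0,0,-4],0],[[0,0,-4],0],[[0,0,-4],0],[[0,0,-4],0],[[0,0,-2],0],[[0,0,0],0],[[0,0,0],0]])

```text
clock: 7.6
tcp_pos: [0.4022, 0.2475, 0.1289]
orientation: [-2.633, -1.713, 0.001]
contact_force: [0.7, 1.1, -1.1]
grip_width: 0.0236
```

>>> jog_arm(plan=[[[0,0,0],0],[[0,0,0],0],[[0,0,0],0]], hand=2.3)

```text
clock: 7.9
tcp_pos: [0.4029, 0.2473, 0.1299]
orientation: [2.634, 1.711, 0.003]
contact_force: [0.4, -0.2, -1.5]
grip_width: 0.0236
```

```bash
python3 -c "
from bench import *
o=get_obs();print(o['moment'],o['contact_force'],o['grip_width'])"
```

```text
[-0.10116632  0.00985376  0.03843938] [ 0.35954649 -0.16459093 -1.45085198] 0.023632620611765274
```

>>> jog_arm(plan=[[[0,0,0],0],[[0,0,0],0],[[0,0,0],0]], hand=2.36)

```text
clock: 8.2
tcp_pos: [0.4024, 0.2471, 0.129]
orientation: [2.634, 1.712, 0.0]
contact_force: [-0.1, 1.1, -1.2]
grip_width: 0.0235
```

```bash
python3 -c "
from bench import *
o=get_obs();print(o['moment'],o['contact_force'],o['grip_width'])"
```

```text
[-0.11345347 -0.00495011  0.00239908] [-0.05647999  1.05646718 -1.18523089] 0.02352982125698106
```

>>> jog_arm(plan=[[[0,0,0],0],[[0,0,0],0]], hand=2.4)

```text
clock: 8.4
tcp_pos: [0.4024, 0.2472, 0.129]
orientation: [-2.634, -1.712, -0.0]
contact_force: [0.8, -0.3, -0.4]
grip_width: 0.0241
```

```bash
cat > m.py <<'E'
from bench import *
o=get_obs();m=o['moment'];print('M %.3f'%(-.914*m[0]+.407*m[1]),'Fz %.2f'%o['contact_force'][2],'w %.4f'%o['grip_width'],o['tcp_pos'].round(4))
E
python3 m.py
```

```text
M -0.035 Fz -0.43 w 0.0241 [0.4024 0.2472 0.129 ]
```

>>> jog_arm(plan=[[[0,0,0],0],[[0,0,0],0]], hand=2.42)

```text
clock: 8.6
tcp_pos: [0.4024, 0.2472, 0.1289]
orientation: [-2.634, -1.712, -0.0]
contact_force: [0.1, 0.2, -0.3]
grip_width: 0.0242
```

```bash
python3 m.py
```

```text
M -0.006 Fz -0.31 w 0.0242 [0.4024 0.2472 0.1289]
```

>>> jog_arm(plan=[[[0,0,0],0],[[0,0,0],0]], hand=2.44)

```text
clock: 8.8
tcp_pos: [0.4023, 0.2472, 0.1289]
orientation: [2.634, 1.712, -0.0]
contact_force: [-0.5, -0.1, -0.1]
grip_width: 0.0242
```

```bash
python3 m.py
```

```text
M -0.055 Fz -0.12 w 0.0242 [0.4023 0.2472 0.1289]
```

>>> jog_arm(plan=[[[0,0,0],0],[[0,0,0],0],[[0,0,0],0]], hand=2.2)

```text
clock: 9.1
tcp_pos: [0.4024, 0.2472, 0.1289]
orientation: [2.634, 1.712, 0.0]
contact_force: [-0.1, -0.3, 0.3]
grip_width: 0.0219
```

```bash
python3 m.py; python3 - <<'E'
from h import *
s=grab_frame("side")[...,::-1].copy()
compose(s,[((245,215,325,335),5,(0,0))],"pics/g4.png",400,600)
p=get_obs()["tcp_pos"];d=np.array([.407,.914,0])
for a in (0,10,20,30):
    c=np.cos(np.radians(a));q=np.sin(np.radians(a));g=p-[0,0,.066]
    print(a,[(proj("side",g+r*(d*c+[0,0,-q]))).round(1) for r in(.178,.133,.066,-.012)])
E
```

```text
M -0.011 Fz 0.26 w 0.0219 [0.4024 0.2472 0.1289]
0 [array([272.7, 310.4]), array([278.7, 297.8]), array([287. , 280.5]), array([295.8, 262.4])]
10 [array([272.9, 317. ]), array([278.8, 302.8]), array([287., 283.]), array([295.8, 261.9])]
20 [array([273.9, 321.6]), array([279.4, 306.4]), array([287.2, 284.9]), array([295.7, 261.5])]
30 [array([275.4, 324.2]), array([280.4, 308.6]), array([287.7, 286.2]), array([295.7, 261.3])]
```

View pics/g4.png

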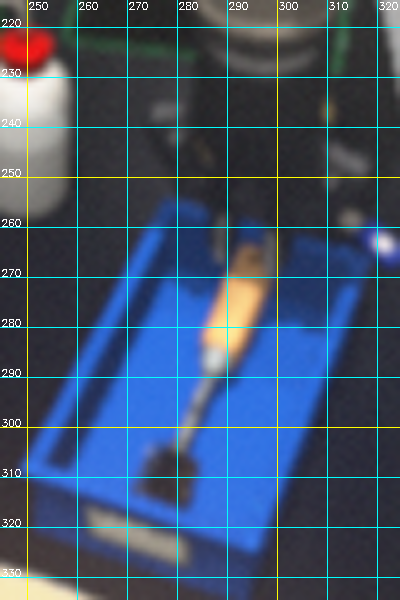

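It dropped back with its head in the bin, which is harmless. M and Fz show it pivoted at about 2.40 and slid out at 2.42. I'll open, let it settle, then regrip a bit deeper and ratchet at about 2.37-2.39.

>>> jog_arm(plan=[[[0,0,0],0],[[0,0,0],0],[[0,0,0],0],[[0,0,0],0],[[0,0,0],0],[[0,0,0],0]], hand=4.5)

```text
clock: 9.75
tcp_pos: [0.4024, 0.2471, 0.1289]
orientation: [2.634, 1.712, 0.0]
contact_force: [0.4, -0.4, -0.1]
grip_width: 0.045
```

```bash
python3 m.py; python3 - <<'E'
from h import *
s=grab_frame("side")[...,::-1].copy()
cv2.imwrite("/tmp/s.png",s)
# handle colour mask
hsv=cv2.cvtColor(s,cv2.COLOR_BGR2HSV);m=cv2.inRange(hsv,(8,80,140),(22,255,255));m[:240]=0;m[:,:270]=0;m[:,320:]=0
ys,xs=np.nonzero(m);print(len(xs),cv2.minAreaRect(np.c_[xs,ys].astype(np.float32)))
print(xs[ys.argmin()],ys.min(),xs[ys.argmax()],ys.max())
a=cv2.imread("pics/side0.png");hsv=cv2.cvtColor(a,cv2.COLOR_BGR2HSV);m=cv2.inRange(hsv,(8,80,140),(22,255,255));m[:240]=0;m[:,:270]=0;m[:,320:]=0
ys,xs=np.nonzero(m);print(len(xs),cv2.minAreaRect(np.c_[xs,ys].astype(np.float32)),ys.min(),ys.max())
E
```

```text
M 0.024 Fz -0.06 w 0.0450 [0.4024 0.2471 0.1289]
128 ((292.3448486328125, 275.1379089355469), (8.170595169067383, 19.312314987182617), 21.801406860351562)
298 267 291 285
233 ((297.0, 265.5), (51.0, 26.0), 90.0) 240 291
```

```bash
python3 - <<'E'
from h import *
s=cv2.imread("/tmp/s.png");t=grab_frame("top")[...,::-1].copy()
compose(s,[((255,245,315,325),7,(0,0))],"/tmp/a.png",420,570)
compose(t,[((110,180,185,260),5,(0,0))],"/tmp/b.png",380,570)
cv2.imwrite("pics/g5.png",np.hstack([cv2.imread("/tmp/a.png"),cv2.imread("/tmp/b.png")]))
E
```

```text
(no output)
```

View pics/g5.png

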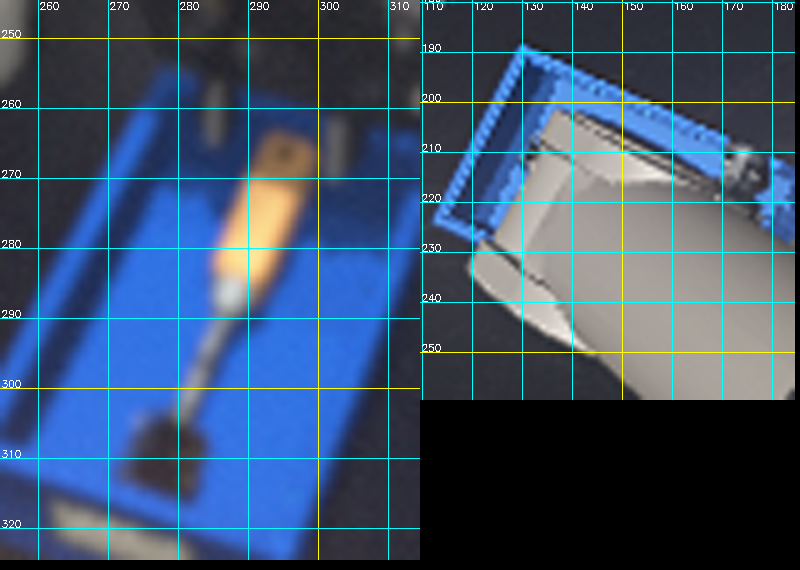

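```bash
python3 - <<'E'
from h import *
d=np.array([.399,.917,0]);n=np.array([-d[1],d[0],0]);c=np.array([.435,.320,0])
for off in(-.008,-.004,0,.004,.008):
  L=[]
  for u in[(296,264.5),(286.5,283),(287,287),(281,303.5),(277,315)]:
    t,r=ray("side",u);p=t+r*((c+n*off-t)@n)/(r@n);L.append((round((p-c)@d*1000),round(p[2]*1000)))
  print(off,L)
a=np.arctan2
print([proj("side",c+d*s+[0,0,z]) for s,z in((-.103,.055),(-.103,.004),(.103,.004))])
E
```

```text
-0.008 [(-129, 15), (-37, 25), (-44, 0), (8, -16), (41, -30)]
-0.004 [(-114, 31), (-24, 40), (-31, 16), (20, -1), (53, -13)]
0 [(-100, 46), (-11, 56), (-18, 31), (32, 15), (64, 3)]
0.004 [(-85, 61), (2, 71), (-5, 47), (45, 31), (76, 19)]
0.008 [(-71, 77), (15, 86), (9, 63), (57, 47), (87, 35)]
[array([296.48292726, 261.67240977]), array([295.70578532, 273.34207221]), array([272.03747315, 325.68528035])]
```

The brush's tail is propped on the bin's end wall (s≈-100 mm, z≈46 mm) with the head on the floor, tilted about 15°. That is a useful start. I'll grip it there, then loosen to a sliding grip and raise with the head on the floor.

>>> jog_arm(plan=[[[0,0,-1.2],0],[[0,0,-1.2],0],[[0,0,0],0]])

```text
clock: 10.15
tcp_pos: [0.4013, 0.2464, 0.1029]
orientation: [-2.634, -1.713, 0.006]
contact_force: [-0.7, 0.5, 0.5]
grip_width: 0.0449
```

>>> jog_arm(plan=[[[0,0,0],0],[[0,0,0],0],[[0,0,0],0],[[0,0,0],0],[[0,0,0],0],[[0,0,0],0],[[0,0,0],0]], hand=2.2)

```text
clock: 10.85
tcp_pos: [0.4024, 0.2472, 0.105]
orientation: [2.634, 1.712, 0.0]
contact_force: [-0.1, 0.9, -0.3]
grip_width: 0.0229
```

>>> jog_arm(plan=[[[0,0,0.5],0],[[0,0,0.5],0],[[0,0,0.5],0],[[0,0,0.5],0],[[0,0,0],0],[[0,0,0],0]])

```text
clock: 11.45
tcp_pos: [0.4025, 0.2471, 0.1251]
orientation: [2.634, 1.712, 0.001]
contact_force: [0.3, 0.3, -0.5]
grip_width: 0.0235
```

```bash
python3 m.py; python3 m.py
```

```text
M -0.017 Fz -0.48 w 0.0235 [0.4025 0.2471 0.1251]
M -0.017 Fz -0.48 w 0.0235 [0.4025 0.2471 0.1251]
```

>>> jog_arm(plan=[[[0,0,0],0],[[0,0,0],0],[[0,0,0],0]], hand=2.38)

```text
clock: 11.75
tcp_pos: [0.4024, 0.2472, 0.1248]
orientation: [-2.634, -1.712, -0.0]
contact_force: [0.8, 1.3, -1.7]
grip_width: 0.0239
```

```bash
python3 m.py
```

```text
M -0.118 Fz -1.68 w 0.0239 [0.4024 0.2472 0.1248]
```

>>> jog_arm(plan=[[[0,0,0.4],0],[[0,0,0.4],0],[[0,0,0.4],0],[[0,0,0.4],0],[[0,0,0.4],0],[[0,0,0],0]])

```text
clock: 12.35
tcp_pos: [0.4026, 0.2472, 0.1455]
orientation: [2.634, 1.712, 0.001]
contact_force: [-0.8, 0.1, -0.5]
grip_width: 0.0235
```

>>> jog_arm(plan=[[[0,0,0],0],[[0,0,0],0]], hand=2.1)

```text
clock: 12.55
tcp_pos: [0.4025, 0.2472, 0.1449]
orientation: [2.634, 1.712, 0.0]
contact_force: [0.2, -0.7, 0.9]
grip_width: 0.0235
```

```bash
python3 m.py; cat > v.py <<'E'
import sys
from h import *
# estimate brush tail/handle front/tip geometry in the known vertical plane from side image; save crop
s=grab_frame("side")[...,::-1].copy();cv2.imwrite("/tmp/s.png",s)
p=get_obs()["tcp_pos"]
u=proj("side",p-[0,0,.06]).astype(int)
hsv=cv2.cvtColor(s,cv2.COLOR_BGR2HSV);m=cv2.inRange(hsv,(8,80,120),(22,255,255));k=np.zeros_like(m);k[u[1]-20:u[1]+50,u[0]-25:u[0]+20]=255;m&=k
n,l,st,c=cv2.connectedComponentsWithStats(m);i=1+st[1:,4].argmax();ys,xs=np.nonzero(l==i)
print(u,cv2.minAreaRect(np.c_[xs,ys].astype(np.float32)),ys.min(),ys.max())
q=p-[0,0,.062];d=np.array([.399,.917,0])
for a in(0,15,30,45,60,75,90):
    c=np.cos(np.radians(a));w=np.sin(np.radians(a));A=proj("side",q);B=proj("side",q+.066*(d*c-[0,0,w]));print(a,(q+.178*(d*c-[0,0,w]))[2].round(3),(B-A).round(1),"ang %.1f"%np.degrees(np.arctan2(-(B-A)[0],(B-A)[1])))
E
python3 v.py
```

```text
M -0.064 Fz 0.89 w 0.0235 [0.4025 0.2472 0.1449]
[294 259] ((292.85003662109375, 265.95001220703125), (8.5381498336792, 23.400856018066406), 18.434947967529297) 255 278
0 0.083 [-7.3 15.5] ang 25.3
15 0.037 [-7.3 19.1] ang 20.8
30 -0.006 [-6.7 21.3] ang 17.5
45 -0.043 [-5.7 21.9] ang 14.6
60 -0.071 [-4.3 21.1] ang 11.6
75 -0.089 [-2.7 18.9] ang 8.2
90 -0.095 [-1.  15.5] ang 3.6
```

The handle's angle of 18° in the image matches a tilt of about 28° with the head on the floor, so the pivoting works. I'll carry on.

>>> jog_arm(plan=[[[0,0,0],0],[[0,0,0.4],0],[[0,0,0.4],0],[[0,0,0.4],0],[[0,0,0.4],0],[[0,0,0.4],0],[[0,0,0.4],0],[[0,0,0.4],0],[[0,0,0.4],0],[[0,0,0.4],0],[[0,0,0.4],0],[[0,0,0],0]], hand=2.38)

```text
clock: 13.8
tcp_pos: [0.4026, 0.2474, 0.1855]
orientation: [2.634, 1.712, 0.002]
contact_force: [-0.2, -0.1, -1.3]
grip_width: 0.0238
```

>>> jog_arm(plan=[[[0,0,0],0],[[0,0,0],0]], hand=2.1)

```text
clock: 14.0
tcp_pos: [0.4023, 0.2471, 0.1848]
orientation: [2.634, 1.712, -0.0]
contact_force: [-0.8, -0.7, -1.3]
grip_width: 0.0234
```

```bash
python3 m.py; python3 v.py
```

```text
M 0.093 Fz -1.33 w 0.0234 [0.4023 0.2471 0.1848]
[295 249] ((293.87738037109375, 256.1792297363281), (8.928436279296875, 25.96114730834961), 15.945395469665527) 243 269
0 0.123 [-7.5 15.4] ang 25.9
15 0.077 [-7.4 19.2] ang 21.1
30 0.034 [-6.8 21.5] ang 17.6
45 -0.003 [-5.8 22.3] ang 14.6
60 -0.031 [-4.4 21.6] ang 11.6
75 -0.049 [-2.8 19.5] ang 8.2
90 -0.055 [-1.  16.1] ang 3.6
```

>>> jog_arm(plan=[[[0,0,0],0],[[0,0,0.4],0],[[0,0,0.4],0],[[0,0,0.4],0],[[0,0,0.4],0],[[0,0,0.4],0],[[0,0,0.4],0],[[0,0,0.4],0],[[0,0,0.4],0],[[0,0,0.4],0],[[0,0,0.4],0],[[0,0,0],0]], hand=2.38)

```text
clock: 15.25
tcp_pos: [0.4026, 0.2473, 0.2255]
orientation: [2.634, 1.712, 0.002]
contact_force: [-0.6, -0.2, -0.8]
grip_width: 0.0241
```

>>> jog_arm(plan=[[[0,0,0],0],[[0,0,0],0]], hand=2.1)

```text
clock: 15.45
tcp_pos: [0.4023, 0.2471, 0.2247]
orientation: [2.634, 1.712, -0.0]
contact_force: [-0.4, -0.3, -1.1]
grip_width: 0.0234
```

```bash
python3 m.py; python3 v.py
```

```text
M 0.102 Fz -1.12 w 0.0234 [0.4023 0.2471 0.2247]
[296 239] ((291.0, 242.5), (33.0, 16.0), 90.0) 226 259
0 0.163 [-7.6 15.2] ang 26.5
15 0.117 [-7.5 19.2] ang 21.4
30 0.074 [-7.  21.7] ang 17.8
45 0.037 [-5.9 22.7] ang 14.6
60 0.009 [-4.5 22.1] ang 11.6
75 -0.009 [-2.9 20.1] ang 8.1
90 -0.015 [-1.1 16.8] ang 3.6
```

>>> jog_arm(plan=[[[0,0,0],0],[[0,0,0.4],0],[[0,0,0.4],0],[[0,0,0.4],0],[[0,0,0.4],0],[[0,0,0.4],0],[[0,0,0.4],0],[[0,0,0.4],0],[[0,0,0],0]], hand=2.38)

```text
clock: 16.4
tcp_pos: [0.4026, 0.2474, 0.2535]
orientation: [2.634, 1.712, 0.002]
contact_force: [0.3, -0.3, -1.5]
grip_width: 0.0239
```

>>> jog_arm(plan=[[[0,0,0],0],[[0,0,0],0]], hand=2.1)

```text
clock: 16.6
tcp_pos: [0.4023, 0.247, 0.2527]
orientation: [2.634, 1.712, -0.001]
contact_force: [0.6, 0.9, -0.2]
grip_width: 0.0238
```

```bash
python3 m.py; python3 - <<'E'
from h import *
s=grab_frame("side")[...,::-1].copy();t=grab_frame("top")[...,::-1].copy()
compose(s,[((255,205,325,305),6,(0,0))],"/tmp/a.png",420,600)
compose(t,[((110,180,185,260),5,(0,0))],"/tmp/b.png",380,600)
cv2.imwrite("pics/g6.png",np.hstack([cv2.imread("/tmp/a.png"),cv2.imread("/tmp/b.png")]))
q=get_obs()["tcp_pos"]-[0,0,.062];d=np.array([.399,.917,0])
for a in(15,30,45,60,75,90):
    c=np.cos(np.radians(a));w=np.sin(np.radians(a));print(a,[proj("side",q+r*(d*c-[0,0,w])).round(1) for r in(-.012,.066,.133,.178)])
E
```

```text
M 0.111 Fz -0.23 w 0.0238 [0.4023 0.247  0.2527]
15 [array([297.9, 229.3]), array([288.9, 251.8]), array([280.5, 272.8]), array([274.5, 287.9])]
30 [array([297.8, 228.7]), array([289.5, 254.5]), array([282. , 277.8]), array([276.7, 294.1])]
45 [array([297.6, 228.5]), array([290.5, 255.6]), array([284.3, 279.3]), array([280.1, 295.5])]
60 [array([297.4, 228.5]), array([291.9, 255.1]), array([287.3, 277.6]), array([284.3, 292.6])]
75 [array([297.1, 228.8]), array([293.6, 253.1]), array([290.8, 273.1]), array([289. , 286.1])]
90 [array([296.7, 229.3]), array([295.5, 249.9]), array([294.4, 266.3]), array([293.8, 276.6])]
```

View pics/g6.png

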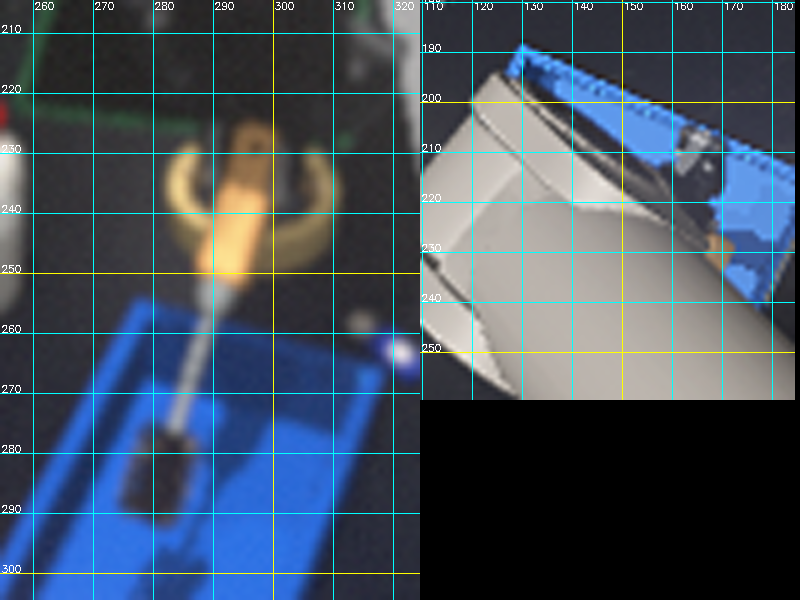

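The picture shows the brush in the air, tilted about 45° bristles down: tail (296,226), tip (280,291). I'll use the bin's far end wall to push it upright: lower so the tip sits below the rim, then move along +s while raising.

>>> jog_arm(plan=[[[0,0,-1.8],0],[[0,0,-1.7],0],[[0.4,0.9,0],0],[[0.4,0.9,0],0],[[0.4,0.9,0],0],[[0.4,0.9,0],0],[[0.4,0.9,0.3],0],[[0.4,0.9,0.7],0],[[0.4,0.9,0.7],0],[[0.4,0.9,0.7],0]])

```text
clock: 17.7
tcp_pos: [0.4345, 0.3192, 0.2424]
orientation: [2.633, 1.711, -0.002]
contact_force: [-2.9, -3.8, 2.5]
grip_width: 0.0237
```

>>> jog_arm(plan=[[[0.4,0.9,0.6],0],[[0.4,0.9,0.5],0],[[0.4,0.9,0.4],0],[[0.4,0.9,0.4],0],[[0.4,0.9,0.3],0]])

```text
clock: 18.2
tcp_pos: [0.455, 0.3646, 0.2662]
orientation: [2.633, 1.71, 0.001]
contact_force: [-3.6, -6.9, 14.5]
grip_width: 0.0232
```

```bash
python3 m.py; cat > w.py <<'E'
from h import *
s=grab_frame("side")[...,::-1].copy();q=get_obs()["tcp_pos"]-[0,0,.062];d=np.array([.399,.917,0])
hsv=cv2.cvtColor(s,cv2.COLOR_BGR2HSV);u=proj("side",q).astype(int);m=cv2.inRange(hsv,(8,90,120),(22,255,255));k=np.zeros_like(m);k[u[1]-8:u[1]+40,u[0]-14:u[0]+12]=255
n,l,st,c=cv2.connectedComponentsWithStats(m&k);i=1+st[1:,4].argmax();ys,xs=np.nonzero(l==i)
cx=[(y,round(xs[ys==y].mean(),1),(ys==y).sum()) for y in range(ys.min(),ys.max()+1,3)];print(u,cx)
v=np.polyfit(ys,xs,1);print("dx/dy",v[0])
for a in(45,60,75,90,105):
    c=np.cos(np.radians(a));w=np.sin(np.radians(a));L=[proj("side",q+r*(d*c-[0,0,w])) for r in(-.012,.066,.133,.178)];print(a,[x.round(1) for x in L],((L[1]-L[0])[0]/(L[1]-L[0])[1]).round(3))
cv2.imwrite("/tmp/s.png",s)
E
python3 w.py
```

```text
M 1.950 Fz 14.52 w 0.0232 [0.455  0.3646 0.2662]
[280 259] [(254, np.float64(279.0), np.int64(1)), (257, np.float64(280.5), np.int64(4)), (260, np.float64(280.5), np.int64(4)), (263, np.float64(280.0), np.int64(5)), (266, np.float64(280.0), np.int64(7)), (269, np.float64(280.0), np.int64(9)), (272, np.float64(279.0), np.int64(9)), (275, np.float64(279.0), np.int64(7))]
dx/dy -0.06844506646426034
45 [array([281.5, 255.2]), array([273.4, 285.7]), array([266.3, 312.4]), array([261.5, 330.6])] -0.265
60 [array([281.2, 255.3]), array([275.3, 284.6]), array([270.3, 309.4]), array([267. , 325.8])] -0.201
75 [array([280.8, 255.7]), array([277.4, 282. ]), array([274.7, 303.4]), array([272.9, 317.2])] -0.129
90 [array([280.4, 256.4]), array([279.7, 278. ]), array([279.1, 295. ]), array([278.8, 305.7])] -0.032
105 [array([279.9, 257.4]), array([281.9, 272.9]), array([283.4, 284.8]), array([284.4, 292.2])] 0.127
```

>>> jog_arm(plan=[[[0,0,0.5],0],[[0,0,0.5],0],[[0,0,0.5],0],[[0,0,0],0],[[0,0,0],0]])

```text
clock: 18.75
tcp_pos: [0.4544, 0.3641, 0.279]
orientation: [2.634, 1.712, 0.0]
contact_force: [-0.3, 0.2, -0.6]
grip_width: 0.0234
```

```bash
python3 -c "
from bench import *
o=get_obs();print(o['contact_force'],o['moment'],o['tcp_pos'])"; python3 w.py|head -3;python3 - <<'E'
from h import *
t=grab_frame("top")[...,::-1].copy()
compose(cv2.imread("/tmp/s.png"),[((245,225,315,325),6,(0,0))],"/tmp/a.png",420,600)
compose(t,[((90,180,165,260),5,(0,0))],"/tmp/b.png",380,600)
cv2.imwrite("pics/g7.png",np.hstack([cv2.imread("/tmp/a.png"),cv2.imread("/tmp/b.png")]))
E
```

```text
[-0.3021617   0.18169819 -0.5906197 ] [-0.01709826  0.05888169 -0.04367747] [0.4544314  0.36411318 0.27897407]
[280 255] [(251, np.float64(279.5), np.int64(2)), (254, np.float64(281.0), np.int64(5)), (257, np.float64(281.0), np.int64(5)), (260, np.float64(280.5), np.int64(6)), (263, np.float64(280.5), np.int64(8)), (266, np.float64(280.0), np.int64(9)), (269, np.float64(279.5), np.int64(10)), (272, np.float64(279.0), np.int64(7))]
dx/dy -0.08952229846492481
45 [array([282. , 251.1]), array([273.9, 281.6]), array([266.8, 308.4]), array([261.9, 326.7])] -0.265
```

View pics/g7.png

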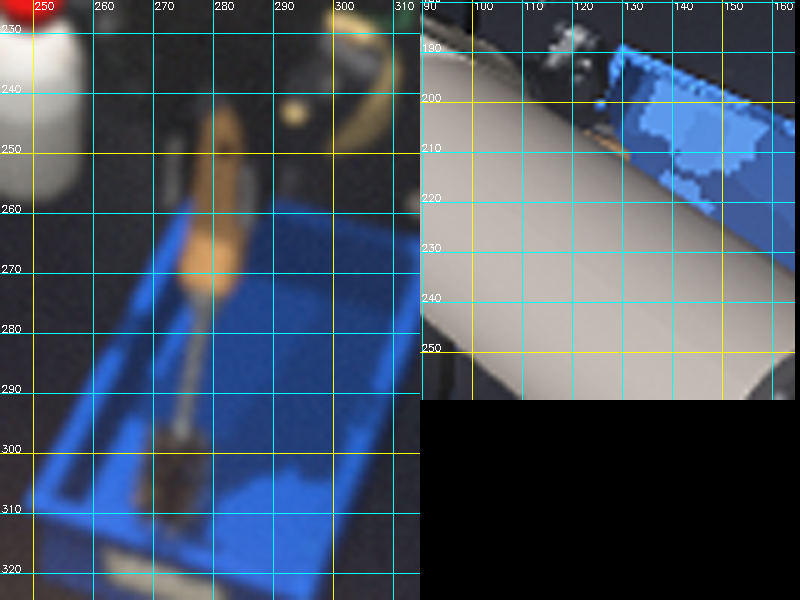

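The picture shows the brush about 15° from upright, with the tail 35 mm above the pads, so it slid into a firmer mid-handle grip. One more wall push should bring it upright.

>>> jog_arm(plan=[[[-0.2,-0.4,-2],0],[[0,0,-1.8],0],[[0.4,0.9,0.1],0],[[0.4,0.9,0.1],0],[[0.4,0.9,0.2],0],[[0.4,0.9,0.1],0],[[0.2,0.4,0],0],[[0,0,0],0]])

```text
clock: 19.65
tcp_pos: [0.4715, 0.4018, 0.2494]
orientation: [-2.634, -1.712, -0.007]
contact_force: [-3.0, -4.1, 18.8]
grip_width: 0.0214
```

```bash
python3 m.py; python3 w.py
```

```text
M 1.282 Fz 18.76 w 0.0214 [0.4715 0.4018 0.2494]
[274 275] [(270, np.float64(276.0), np.int64(1)), (273, np.float64(275.0), np.int64(1)), (276, np.float64(274.5), np.int64(2))]
dx/dy -0.1953907815631218
45 [array([275.8, 270.4]), array([267.5, 301.7]), array([260.2, 329.1]), array([255.3, 347.7])] -0.266
60 [array([275.5, 270.6]), array([269.5, 300.3]), array([264.5, 325.4]), array([261.2, 342.1])] -0.2
75 [array([275. , 271.1]), array([271.8, 297.4]), array([269.1, 318.8]), array([267.4, 332.6])] -0.124
90 [array([274.6, 271.8]), array([274.2, 293. ]), array([273.8, 309.8]), array([273.6, 320.4])] -0.021
105 [array([274.2, 272.8]), array([276.5, 287.7]), array([278.3, 299.1]), array([279.4, 306.2])] 0.158
```

>>> jog_arm(plan=[[[-0.2,-0.4,1],0],[[-0.2,-0.4,1],0],[[-0.2,-0.4,1],0],[[0,0,1],0],[[0,0,1],0],[[0,0,0],0],[[0,0,0],0]])

```text
clock: 20.4
tcp_pos: [0.4644, 0.3883, 0.296]
orientation: [-2.634, -1.712, -0.001]
contact_force: [-0.0, -0.3, -1.8]
grip_width: 0.0211
```

```bash
python3 m.py; python3 w.py | head -2; python3 - <<'E'
from h import *
s=cv2.imread("/tmp/s.png");hsv=cv2.cvtColor(s,cv2.COLOR_BGR2HSV);u=proj("side",get_obs()["tcp_pos"]-[0,0,.062]).astype(int);print(u)
for y in range(u[1]-30,u[1]+75,2):
    r=""
    for x in range(u[0]-28,u[0]+28):
        h,S,v=hsv[y,x];b=s[y,x].astype(int)
        r+="B" if 100<=h<=125 and S>150 and v>90 else "O" if 5<=h<=25 and S>70 and v>60 else "." if v<45 else "+" if S<60 and v>85 else ":"
    print(y,r)
E
```

```text
M 0.037 Fz -1.81 w 0.0211 [0.4644 0.3883 0.296 ]
[277 257] [(253, np.float64(279.0), np.int64(1)), (256, np.float64(277.5), np.int64(2)), (259, np.float64(277.5), np.int64(2)), (262, np.float64(278.0), np.int64(1))]
dx/dy -0.06053811659192733
[277 257]
227 :::::::::::::................................:OOOOOOOOO:
229 :::::.:::+::::..............................:::OOOOOOOOO
231 +++++:::++:::...............................:::::OOOOOOO
233 ++++++:.:::::..............................::::+++++OOOO
235 +++++++:..::..............................:.:::::++++++:
237 ++++++++::.:.:............................:::::::::+++++
239 +++++++++:.::::........................:::::::::::::::::
241 +++++++++::::::::.........::OO:.......:OOOO:+::+::::::::
243 +++++++++:::.::::........:::OOO:......:OOOOOOO:::::.::OO
245 +++++++++:::..:..........:::OOO:.......:OOOOO:::::.::OOO
247 +++++++++::..::::.........:OOOOO:.......:::::..::::OOOOO
249 +++++++++::.:::::::.:::...:OOOOOO:.....:.:::...:::OOOOO:
251 +++++++++::.::::::::::::..:OOOOOO:......::.:::::::::::::
253 +++++++++:::::::::::::::..OOOOOOO::.:..:::::::::::
[... 1685 characters left out ...]
BBBBBBBBBBBBBBBBBBBBBBBBBBBB:
311 ::::BBBBBBBBBBBBBBBBBBBBBBBBBBBBBBBBBBBBBBBBBBBBBBBBBB::
313 ::::::::::BBBBBBBBBBBBBBBBBBBBBBBBBBBBBBBBBBBBBBBBBBB:::
315 ::::::::::::::::BBBBBBBBBBBBBBBBBBBBBBBBBBBBBBBBBBBB::::
317 :::::::::::::++++++:::BBBBBBBBBBBBBBBBBBBBBBBBBBBBB:::::
319 :::::::::::::++++++++++++:::BBBBBBBBBBBBBBBBBBBBBBB:::::
321 ::::::::::::::++++++++++++++++::::BBBBBBBBBBBBBBBB::::::
323 :::::::::::::::::+++++++++++++++++::::BBBBBBBBBBB:::::::
325 :::::::::::::::::::::::+++++++++++:::::::::::BBB::::::::
327 :::::::::::::::::::::::::::::+++++::::::::::::::::::::::
329 +++++:::::::::::::::::::::::::::::::::::::::::::::::::::
331 +++++++++++:::::::::::::::::::::::::::::::::::::::::::::
```

```bash
cat > fit.py <<'E'
from h import *
from scipy.optimize import least_squares
def fit(pts,tcp,yaw=66,pad=.058):
    # pts: list of (dist from tail, (u,v)) in side view; returns axis point at pads, direction, distance of tail above pads
    d=np.array([np.cos(np.radians(yaw)),np.sin(np.radians(yaw)),0]);n=np.array([-d[1],d[0],0])
    def f(x):
        al,be,L,ox,oy=x;ax=np.array([0,0,-1])+d*np.tan(al)+n*np.tan(be);ax/=np.linalg.norm(ax)
        g=tcp-[0,0,pad]+d*ox+n*oy
        r=[proj("side",g+ax*(s-L))-u for s,u in pts];return np.r_[np.ravel(r),ox/.003,oy/.0015]
    q=least_squares(f,[0,0,.03,0,0]);x=q.x;print("lean fwd %.1f lat %.1f deg, tail above pad %.1f mm, off %.1f %.1f mm, tip z %.3f"%(*np.degrees(x[:2]),x[2]*1e3,*(x[3:]*1e3),tcp[2]-pad-(.190-x[2])*np.cos(x[0])*np.cos(x[1])),"res",q.fun.round(1))
    return x
if __name__=="__main__":
    fit([(0,(278,241)),(.078,(278.7,262)),(.145,(277,285)),(.190,(275,301))],get_obs()["tcp_pos"])
E
python3 fit.py
```

```text
lean fwd 6.7 lat 1.6 deg, tail above pad 51.6 mm, off -0.8 0.4 mm, tip z 0.100 res [ 0.5 -2.1 -1.3  3.  -0.5  0.9  0.9 -1.8 -0.3  0.3]
```

The ASCII view and fit show the brush nearly upright: forward lean about 7°, tail about 6 mm below the palm, tip about 196 mm below the TCP. I'll lift and travel to the cup.

>>> jog_arm(plan=[[[0,0,2.5],0],[[0,0,2.5],0],[[0,0,2.5],0],[[0,-1,2.5],0],[[0,-2,0.5],0],[[0,-3,0],0],[[0,-4,0],0],[[0,-4,0],0],[[0,-4,0],0],[[0,-4,0],0],[[0,-4,0],0],[[0,-4,0],0]])

```text
clock: 21.65
tcp_pos: [0.4639, 0.0865, 0.4004]
orientation: [-2.634, -1.712, 0.001]
contact_force: [0.2, -0.7, -1.1]
grip_width: 0.0212
```

>>> jog_arm(plan=[[[0,-4,0],0],[[0,-4,0],0],[[0,-4,0],0],[[0,-4,0],0],[[-0.3,-4,0],0],[[-0.3,-4,0],0],[[-0.3,-4,0],0],[[-0.3,-4,0],0],[[-0.3,-4,0],0],[[-0.3,-4,0],0],[[-0.3,-3,0],0],[[-0.3,-2,0],0]])

```text
clock: 22.85
tcp_pos: [0.4394, -0.3644, 0.3998]
orientation: [-2.635, -1.708, 0.002]
contact_force: [1.6, -0.0, -0.6]
grip_width: 0.0214
```

>>> jog_arm(plan=[[[0,-1,0],0],[[0,0,0],0],[[0,0,0],0]])

```text
clock: 23.15
tcp_pos: [0.4409, -0.3705, 0.4006]
orientation: [-2.632, -1.714, -0.001]
contact_force: [-0.3, 1.6, -0.1]
grip_width: 0.0215
```

```bash
python3 m.py; cat > asc.py <<'E'
import sys
from h import *
def asc(n,x0,x1,y0,y1,ys=2,sc=1):
    s=grab_frame(n)[...,::-1].copy();cv2.imwrite("/tmp/%s.png"%n,s);hsv=cv2.cvtColor(s,cv2.COLOR_BGR2HSV)
    print("    x0",x0)
    for y in range(y0,y1,ys):
        r=""
        for x in range(x0,x1):
            h,S,v=map(int,hsv[y,x])
            r+="B" if 95<=h<=128 and S>140 and v>80 else "O" if 5<=h<=27 and S>70 and v>60 else "G" if 40<h<90 and S>90 and v>40 else str(min(9,v//26))
        print(y,r)
E
python3 - <<'E'
from asc import *
p=get_obs()["tcp_pos"];u=proj("side",p-[0,0,.058]).astype(int);print(u,proj("side",[.438,-.3635,.121]),proj("top",p),proj("top",p-[0,0,.196]))
asc("side",u[0]-22,u[0]+22,u[1]-22,178)
E
```

```text
M -0.030 Fz -0.13 w 0.0215 [ 0.4409 -0.3705  0.4006]
[273  99] [273.42680388 150.07210057] [397.70512737 213.06730047] [370.74026199 217.87388886]
    x0 251
77 44444443222222111111111111111111123445444544
79 44444432122233321111111111111111222333344444
81 44444443212223332111111111111123332122234454
83 44445444321112333111111111111234432112344445
85 44444444432111233111122211111244431123445545
87 44444555443211121111244321111244321234445455
89 444454444443211111112444O2111222212344445444
91 44544444544433221112344OOO111111124444444545
93 4554544555455444321234OOOO111222344444444544
95 4554445544454444322224OOO2212344455454445555
97 4444445554544444322223OOO3212445544444554555
99 444555555554444432222OOOO3212445545444455454
101 455545554454444443222OOOO3223445554545445555
103 545555545554544444434OOOO4334454455445555545
105 4555555455555454554444OOOO444555554545555455
107 54455555545545545444544333445555544455555545
109 55445554544555544454444334455554445444545455
111 44444555455544444544444344444445444444455555
113 44445455445454444455443344444544444454454444
115 4444544444444444444
[... 844 characters left out ...]
11111222222222
151 66555567876421112344333334443211111222222222
153 22212345543211111223333334332111111122222222
155 21111223322111111122333333221111111222222222
157 11111111111111111122333333221111111122222222
159 11111111111111111223333333221111111111222222
161 11111111111111111123444443321111111111111111
163 11111111111111111123334333221111111111111111
165 11111111111111111123333333211111111111111111
167 11111111111111112223334333211111111111111111
169 11111111111112223333333333322221111111111111
171 11111111111123344444444444443333211111111111
173 11111111111123444455555555544333211111111111
175 11111111111122333334444444444332111111111111
177 11111111111111222233333333332221111111111111
```

```bash
python3 - <<'E'
from asc import *
asc("top",335,405,200,242,1)
E
```

```text
x0 335
200 2222222222222222222222222222222222222222222222222222222222211111111221
201 2222222222222222222222222222222222222222222222222222222222211111111311
202 2222222222222222222222222222222222222222222222222222222222211111112211
203 2222222222222222222222222222222222222222222222222222222221111111113113
204 2222222222222222222222222222222222222222222222222222222211111111112114
205 2222222222222222222222222222222222222222222222222222221111111111122113
206 2222222222222222222222222222222222222222222222222222111111111111112112
207 2222222222222222222222222222222222222222222222222223333301111111112122
208 2222222222222222222222222222222222222222122222222224322341111111112122
209 2222222222222222222222222222222112222222222222222221111111111111112121
210 2222222222222444432122222222126443224111222222222110011111111111112111
211 2222222212444565544432221222123222422222122222222221111111111111112112
212 2222222144555864444444211111113221226421312222222222221111111111112112
213 222222144554388444444446775222243223222231222222222212OO11111111112212
214 2222214455544554444446765652322332333O3
[... 1356 characters left out ...]
1111111122112333332111222
233 1111111112244444444442211112211111111111111111111111222123333221111222
234 1111111111112234433221111222211111111111111111111111121233333211111222
235 1112211111111212211111111111221111111111111111111111111133433111111222
236 1211111111111111111122111112221111111111111111111111111233332221112222
237 1121111112111111111111111222111111111111111111111111111122322221112222
238 2122111111111111111111221122111111111111111111111111111111111111112222
239 1111112122111111112111211222111111111111111111111111111111111111122222
240 2122121111122121122222222222111111111111111111111111111111111111122221
241 1111111111112122222222222222111111111111111111111111111111211211223545
```

>>> jog_arm(plan=[[[-0.6,-0.2,0],0],[[-0.6,-0.2,0],0],[[0,0,-2],0],[[0,0,-2],0],[[0,0,-1.6],0],[[0,0,-0.7],0],[[0,0,0],0],[[0,0,0],0]])

```text
clock: 24.05
tcp_pos: [0.4285, -0.3761, 0.3387]
orientation: [2.633, 1.711, 0.0]
contact_force: [-0.3, -0.6, -1.4]
grip_width: 0.0213
```

```bash
python3 m.py; python3 - <<'E'
from asc import *
p=get_obs()["tcp_pos"];print(proj("top",p-[0,0,.196]),proj("top",p-[0,0,.151]))
asc("top",340,395,200,236,1)
asc("side",258,292,110,160,1)
E
```

```text
M 0.032 Fz -1.38 w 0.0213 [ 0.4285 -0.3761  0.3387]
[365.98201091 223.03179093] [370.80682157 222.34574878]
    x0 340
200 2222222222222222222222222222222222222222222222222222111
201 2222222222222222222222222222222222222222222222222221111
202 2222222222222222222222222222222222222222222222222221111
203 2222222222222222222222222222222222222222222222222211121
204 2222222222222222222222222222222222222222222222221111211
205 2222222222222222222222222222222222222222222222212112111
206 2222222222222222222222222222222222222222222222212111111
207 2222222222222222222222222222222222222222222222211111111
208 2222222222222222222222222222222222222222222222211111113
209 2222222222222222222222222222222222222222222222211111122
210 2222222244443212222222222222222222222222222221111111121
211 2221244455554443222121222222222222222222222211111111121
212 2214455586454455431111112222222222222222221111111111121
213 2144554388444555446778311122222222222222222211111111211
214 1445544455444544676556795112222222222222333431111111211
215 3455445445555458566666666611222222212222211231111111211
216 45554445667644865
[... 2439 characters left out ...]
42 1111111111111122111111111111222222
143 1111111111111122111111111111222222
144 2111111111111111112111111111122222
145 2111111111111111112111111111222222
146 2222211111112221112111111111222222
147 2344321111222333222211111111222222
148 4566532112334443333222111111122222
149 6777642112445544333332211111222222
150 7887532113455544333333211111222222
151 7876421112455543333443211111222222
152 7764321112344433344432211111222222
153 5543211111233333334322111111222222
154 4432211111122333333322111111122222
155 3322111111122333333221111111122222
156 2221111111122333333221111111222222
157 1111111111122333333221111111122222
158 1111111111123333333221111111122222
159 1111111111223333333221111111111222
```

```bash
cat > dif.py <<'E'
from h import *
def dif(n,x0,x1,y0,y1,th=26):
    s=grab_frame(n)[...,::-1].copy();a=cv2.imread("pics/%s0.png"%n);d=cv2.absdiff(s,a).max(2)
    print("x0",x0)
    for y in range(y0,y1): print(y,"".join("#" if d[y,x]>th else "-" if d[y,x]>th//2 else " " for x in range(x0,x1)))
E
python3 - <<'E'
from dif import *
dif("top",345,392,208,234);dif("side",258,292,118,160,12)
E
```

```text
x0 345
208                                             ---
209                                            ----
210                                          - ----
211                                         -------
212                                       -- ------
213                                     # ---------
214                                   -#####------ 
215                   -           -    - - #-------
216                - ####-#      ---   -##-------- 
217               -##########   ------- -###-------
218              --###-#######- --------   - ----- 
219              #-###-#######---------- ###-------
220              #--####### ---#---------## -------
221             -####--#######-#--    --#----------
222            ----#################  --#----------
223           ---###########- # - -- ## ----- -----
224             -- #-##########--- ### ------------
225              ##########--#-----#------- -------
226               #######  ## ----   --------------
227                 ##### - -------- #---   -------
228                 ### -----------------    ------
2
[... 1203 characters left out ...]
42                -#---##      --####
143               --------  -  - -####
144                #--#-         --###
145              --#--#-         -----
146              #######         -#---
147             -########       ------
148            --#########        --#-
149             -#########-      -----
150             -#########-     -----#
151              -########      ------
152              -#######--      ----#
153          -     --- --       ------
154                      - - - -------
155                      - -#- --#----
156                      ###-##- ---#-
157                      ------##-----
158                      -#####-   ---
159                      ---##--------
```

```bash
python3 - <<'E'
from h import *
for a in [(275.2,150.7),(275,150)]:
  for b in [(363.2,222),(364.5,222)]:
    p,e=tri(a,b);print(p.round(4),np.round(e,1))
p=get_obs()["tcp_pos"]
print(atz("side",(275.2,150.7),.143),atz("top",(363.5,222),.143), "stemtop",tri((277.5,121.5),(380,222)))
from fit import fit
fit([(.078,(278.3,120)),(.145,(275.5,138.5)),(.190,(275.2,150.7))],p)
E
```

```text
[ 0.4315 -0.3774  0.1105] [1.8 1.8]
[ 0.4314 -0.3825  0.1077] [2.1 2.1]
[ 0.4319 -0.3762  0.1145] [1.2 1.2]
[ 0.4318 -0.3813  0.1117] [1.5 1.5]
[ 0.43314078 -0.31753954  0.143     ] [ 0.43159035 -0.36819637  0.143     ] stemtop (array([ 0.42446589, -0.3837671 ,  0.24237683]), [np.float64(2.4906083685410634), np.float64(2.49060836854108)])
lean fwd 28.0 lat 10.8 deg, tail above pad 45.7 mm, off -1.0 0.8 mm, tip z 0.156 res [-2.1  1.5  0.3 -0.3  0.3 -1.3 -0.3  0.5]
```

```bash
cat > fit2.py <<'E'
from h import *
from scipy.optimize import least_squares
def fit2(pts,tcp,pad=.058,sig=1.):
    def f(x):
        ax=np.array([x[0],x[1],-1]);ax/=np.linalg.norm(ax);g=tcp-[0,0,pad]+[x[3],x[4],0]
        return np.r_[np.ravel([proj(n,g+ax*(s-x[2]))-u for n,s,u in pts])/sig,x[3:]/.002]
    q=least_squares(f,[0,0,.03,0,0]);x=q.x;ax=np.array([x[0],x[1],-1]);ax/=np.linalg.norm(ax)
    tip=tcp-[0,0,pad]+[x[3],x[4],0]+ax*(.19-x[2])
    print("slopes %.3f %.3f L %.1f off %.1f %.1f"%(x[0],x[1],*(x[2:]*1e3)),"tip",tip.round(4),"res",q.fun.round(1));return x
E
python3 - <<'E'
from fit2 import *
p=get_obs()["tcp_pos"]
S=[("side",.078,(278.3,119.8)),("side",.145,(275.5,139)),("side",.190,(275.2,150.7))];T=[("top",.19,(363.5,222)),("top",.145,(369.5,221.5))]
fit2(S+T,p);fit2(T,p);fit2(S,p)
print(proj("side",[.438,-.3637,.121]),proj("top",[.438,-.3637,.121]))
E
```

```text
slopes 0.026 0.032 L 37.0 off -1.4 -1.1 tip [ 0.4312 -0.3721  0.1279] res [-2.3  3.  -0.1 -1.1 -0.3 -3.1 -0.3  0.4 -1.1  0.5 -0.7 -0.5]
slopes 0.020 0.084 L 61.0 off 0.0 0.0 tip [ 0.4312 -0.3652  0.1523] res [-0. -0.  0.  0.  0.  0.]
slopes 0.044 0.558 L 45.7 off -1.4 0.2 tip [ 0.4328 -0.3056  0.1549] res [-2.   1.8  0.3 -0.7  0.3 -1.2 -0.7  0.1]
[273.42462522 150.04938184] [359.88080283 220.31785871]
```

The estimates agree that the tip is at x≈0.4315, 6 mm short of the cup axis, with y 2-8 mm short. I'll correct that and descend gently, watching the force.

>>> jog_arm(plan=[[[0.6,0.4,0],0],[[0,0,0],0],[[0,0,-0.5],0],[[0,0,-0.5],0],[[0,0,-0.5],0],[[0,0,-0.4],0],[[0,0,-0.4],0],[[0,0,0],0]])

```text
clock: 25.05
tcp_pos: [0.4341, -0.3717, 0.3141]
orientation: [-2.633, -1.711, 0.001]
contact_force: [-0.5, -0.9, -1.1]
grip_width: 0.0217
```

```bash
python3 -c "
from bench import *
o=get_obs();print(o['contact_force'].round(2),o['moment'].round(3),o['tcp_pos'].round(4),o['grip_width'])"; python3 - <<'E'
from dif import *
dif("top",345,392,208,234);dif("side",258,292,122,160,12)
E
```

```text
[-0.54 -0.93 -1.09] [ 0.039  0.059 -0.021] [ 0.4341 -0.3717  0.3141] 0.021690156348218064
x0 345
208                                      -----  --#
209                                     -----    ##
210                                    ----- - -###
211                                  -- ------  ###
212                               ####-------   ###
213                            - -###-------     ##
214                           ---- --- -----    ###
215              -######     ------#--------    -##
216           ###-#######-  ----------------   --##
217            ##- # -##### ---------- ------  --##
218           ---## #-##### --------##-------   ###
219            -##-#########--------#--------   #-#
220          ######-########-  --  ----------    -#
221           ################   -------------  ---
222           -####-##-####   ####------------    -
223            --#-##-##### - ### ---- --------  --
224            #- #-# ##### -- ------- --------   -
225              #-#######- ----#---- ----------   
226                 # # ##----- ----   ----------  
227            
[... 1137 characters left out ...]
42              ######-        --####
143             -####- --   -- - -####
144  -          -##--# #-        --###
145             ###-##--        ---#-#
146             -######-         -- --
147             ########-       ------
148            -#########-   -  - --#-
149           -##########-       -----
150            ###########     -------
151           -###########  --  ------
152       -    -#########-       --#--
153            -#-##---#-       -----#
154              -        -  -  ------
155                      -  -   ------
156                      --#--- ------
157                     --------#-----
158                      -#-####- ----
159      -              - -#--##-- -#-
```

>>> jog_arm(plan=[[[0.1,0,-0.4],0],[[0.1,0,-0.4],0],[[0,0,-0.4],0],[[0,0,-0.4],0],[[0,0,0],0]])

```text
clock: 25.65
tcp_pos: [0.4361, -0.3716, 0.2981]
orientation: [-2.633, -1.711, 0.001]
contact_force: [-0.1, -0.8, -2.7]
grip_width: 0.0216
```

```bash
cat > f.py <<'E'
from bench import *
o=get_obs();print(o['contact_force'].round(2),o['moment'].round(3),o['tcp_pos'].round(4),round(float(o['grip_width']),4))
E
python3 f.py
```

```text
[-0.12 -0.75 -2.67] [ 0.103  0.011 -0.031] [ 0.4361 -0.3716  0.2981] 0.0216
```

>>> jog_arm(plan=[[[0,0,-0.4],0],[[0,0,-0.4],0],[[0,0,-0.4],0],[[0,0,-0.4],0],[[0,0,0],0]])

```text
clock: 26.15
tcp_pos: [0.4362, -0.3715, 0.2821]
orientation: [-2.633, -1.712, 0.0]
contact_force: [-0.3, -0.4, -1.6]
grip_width: 0.0208
```

```bash
python3 f.py
```

```text
[-0.32 -0.37 -1.57] [0.107 0.034 0.013] [ 0.4362 -0.3715  0.2821] 0.0208
```

```bash
python3 - <<'E'
from dif import *
dif("top",340,392,206,234);dif("side",258,292,118,180,12)
E
```

```text
x0 340
206                                        ----   ######
207                                        ---- - ######
208                                       ----   #######
209                                      -----  ########
210                                     -----   -#######
211                                   --------  ########
212                               - #-#------# -########
213                              --####------  -########
214                             --- --  ----   -########
215                            -----#-- ----   -########
216                   -#-###   --------------   ########
217                 ##-#-# #- #--------------   -#######
218                ##--#########------# -----  -########
219                ########-#### ------------- -#-######
220               ###-####- #### --- --------   --######
221                #############    ----------  -#######
222                ######## ###### -----------    ######
223                ### ### ####### ---- -------  --#####
224                 -###-####### ---------------   -####
225       
[... 2192 characters left out ...]
                    #-#--#-##----
162      -              -----##--##---
163          -          -----#--#-#---
164         ---          #-###------##
165        --#-         -#-#---##--##-
166         -#-         --###-##-##-##
167          -           #---#-#-#-##-
168                     --##-###-#---#
169           -         -----#####-##-
170         --            ---##-##--#-
171                        - ------#  
172                        --   ---  -
173                        -- -       
174             --        ---         
175             -        - -   -     -
176               -  -- -      -      
177                 --  - -           
178                 --       --       
179
```

The head is fully inside the cup: the stem enters the mouth and nothing changed beside the cup. Now down, centring the hand over the cup.

>>> jog_arm(plan=[[[0.1,0.1,-0.5],0],[[0.1,0.1,-0.5],0],[[0,0.1,-0.5],0],[[0,0.1,-0.5],0],[[0,0.1,-0.5],0],[[0,0.1,-0.5],0],[[0,0,-0.5],0],[[0,0,0],0]])

```text
clock: 27.05
tcp_pos: [0.4393, -0.365, 0.2478]
orientation: [2.633, 1.713, 0.003]
contact_force: [2.1, 1.8, -3.2]
grip_width: 0.0212
```

```bash
python3 f.py
```

```text
[ 2.08  1.83 -3.23] [ 0.314 -0.586 -0.122] [ 0.4393 -0.365   0.2478] 0.0212
```

>>> jog_arm(plan=[[[0,0,-0.4],0],[[0,0,-0.4],0],[[0,0,-0.3],0],[[0,0,0],0]])

```text
clock: 27.45
tcp_pos: [0.439, -0.3652, 0.2366]
orientation: [-2.633, -1.713, -0.002]
contact_force: [2.8, 2.1, -2.0]
grip_width: 0.0215
```

```bash
python3 f.py
```

```text
[ 2.79  2.09 -2.03] [ 0.334 -0.887  0.005] [ 0.439  -0.3652  0.2366] 0.0215
```

>>> jog_arm(plan=[[[0.1,0.1,-0.4],0],[[0,0,-0.4],0],[[0,0,-0.3],0],[[0,0,-0.3],0],[[0,0,0],0]])

```text
clock: 27.95
tcp_pos: [0.4399, -0.3643, 0.223]
orientation: [2.633, 1.713, 0.001]
contact_force: [2.5, 3.6, 0.8]
grip_width: 0.0213
```

```bash
python3 f.py
```

```text
[2.47 3.64 0.81] [ 0.527 -0.666 -0.035] [ 0.4399 -0.3643  0.223 ] 0.0213
```

>>> jog_arm(plan=[[[0,0,-0.3],0],[[0,0,-0.3],0],[[0,0,0],0]])

```text
clock: 28.25
tcp_pos: [0.4411, -0.3636, 0.2179]
orientation: [2.632, 1.714, 0.004]
contact_force: [5.4, 6.3, 4.7]
grip_width: 0.0214
```

```bash
python3 f.py; python3 - <<'E'
from dif import *
dif("side",258,292,118,155,12)
E
```

```text
[5.38 6.31 4.66] [ 1.167 -1.014  0.065] [ 0.4411 -0.3636  0.2179] 0.0214
x0 258
118      #####################        
119     -#####################        
120   -#######################        
121 -#########################-       
122 ###########################-      
123 ##########################-       
124 ########- -  -###########----     
125 #######                 -#####    
126 ######-   - -      -   --#####-   
127 -  -- -- -###------##-   ###-#-   
128    -    -#############-  #--#     
129    - -  -#############-   -##-    
130    -- - -#####---#####-  -###-    
131        --####-##-####- --###--    
132      -- ########-#####--####-     
133     -   #####-##-####----##-   -  
134     -  -#####-###-####--##-       
135        ######-############        
136  -    - -####-###########-        
137        -  -# #####-###---         
138   -      ##########-              
139        - ###########-             
140     -    ###########      -       
141          ###-#######              
142         --## ######               
143          -##-######--   -         
144          -##-######-              
145           -#-#######-             
146              #######-             
147           --#########             
148           ############-           
149          -#############           
150          -#############           
151           #############           
152           -###########-           
153            ----##----             
154
```

>>> jog_arm(plan=[[[0.2,0.2,0],0],[[0,0,-0.2],0],[[0,0,-0.2],0],[[0,0,0],0]])

```text
clock: 28.7
tcp_pos: [0.4424, -0.363, 0.2147]
orientation: [2.632, 1.711, 0.002]
contact_force: [0.6, 5.9, 15.1]
grip_width: 0.0214
```

```bash
python3 f.py
```

```text
[ 0.6   5.94 15.1 ] [ 0.87   0.065 -0.012] [ 0.4424 -0.363   0.2147] 0.0214
```

>>> jog_arm(plan=[[[0,0,-0.2],0],[[0,0,-0.2],0],[[0,0,0],0]])

```text
clock: 29.0
tcp_pos: [0.4432, -0.3631, 0.2123]
orientation: [2.63, 1.711, 0.003]
contact_force: [-1.5, 7.3, 24.0]
grip_width: 0.0215
```

```bash
python3 f.py
```

```text
[-1.48  7.26 23.97] [ 1.351  0.531 -0.089] [ 0.4432 -0.3631  0.2123] 0.0215
```

The contact is stiff, 15 to 24 N over 2.4 mm. Since the tail cannot pass the palm, the tip is at or below 0.0225 m, so this is the bottom. Now draw up 6.5 cm and repeat.

>>> jog_arm(plan=[[[0,0.2,0.5],0],[[0,0,1],0],[[0,0,1],0],[[0,0,1],0],[[0,0,1],0],[[0,0,1],0],[[0,0,1],0],[[0,0,0.5],0],[[0,0,0],0],[[0,0,0],0]], grip_force=40)

```text
clock: 30.0
tcp_pos: [0.4412, -0.3608, 0.2788]
orientation: [-2.634, -1.712, 0.0]
contact_force: [-0.5, -0.4, -0.9]
grip_width: 0.021
```

```bash
python3 f.py;  python3 - <<'E'
from dif import *
dif("side",258,292,118,158,12)
E
```

```text
[-0.54 -0.44 -0.92] [ 0.019  0.011 -0.016] [ 0.4412 -0.3608  0.2788] 0.021
x0 258
118   -####################-######    
119    ############-#############-    
120    -###########-############-     
121     ########### ############      
122      #########  -##########-      
123      --######-  ##########        
124           ###    ########-        
125           ###    ##      --       
126           ##    -###              
127              -- -##--# -          
128   -       ---# --## #-            
129 -       - - -###### ##            
130           -- -##### --            
131  -   -    #- ###### -- -          
132      -    ---######-              
133             -#######-             
134             -########             
135             #########             
136             -########   -         
137        -    #########             
138             #########             
139     -       #########  --         
140     - -  -  #########           - 
141             #########             
142             #########             
143             #########   -         
144             #########             
145   -         ########-             
146             ########--            
147        -   -#########-            
148            -##########-           
149       -   -############-        --
150          --############        ---
151           -###########-  -     ---
152            -##########-        ---
153             - -##- --          #-#
154                           -    -#-
155                              -----
156                              ---#-
157                             ------
```

>>> jog_arm(plan=[[[0,0,-1],0],[[0,0,-1],0],[[0,0,-1],0],[[0,0,-1],0],[[0,0,-1],0],[[0,0,-0.6],0],[[0,0,-0.4],0],[[0,0,0],0]])

```text
clock: 30.85
tcp_pos: [0.4412, -0.3606, 0.2183]
orientation: [-2.633, -1.712, 0.0]
contact_force: [0.9, 1.0, -0.7]
grip_width: 0.0208
```

```bash
python3 f.py
```

```text
[ 0.87  1.04 -0.7 ] [ 0.186 -0.081 -0.008] [ 0.4412 -0.3606  0.2183] 0.0208
```

```bash
python3 - <<'E'
from asc import *
p=get_obs()["tcp_pos"];print(proj("side",p),proj("side",p-[0,0,.073]),proj("side",[.438,-.3637,.206]))
asc("side",256,294,108,158,1)
asc("top",350,400,205,235,1)
E
```

```text
[272.98467242 129.34354241] [272.76811072 145.28745066] [273.69565668 131.74584779]
    x0 256
108 45455554322233333333333322244544554555
109 54454554321122233333222211244544544445
110 55454544321111222222211111244444444555
111 45554554321111111111111111244444444455
112 44555454321111111111111111244444554554
113 45545444311111111111111111244444555444
114 44545544311111111111111111244444444444
115 45445444311111111111111111244454545444
116 44444454321111111111111111244544455455
117 44444444321111111111111111244545454555
118 44544444311111111111111111244444444444
119 44444443211111111111111111244454444444
120 44444433211111111111111111234444454444
121 44443322111111111111111111234444554454
122 44433222111111111111111111134444444454
123 44322222211111111111111111123333444444
124 44322222221111111111111111122222233333
125 33211222221111111111111111122222222222
126 22211122211111111111111111122222211111
127 11111111111111111111111111222222211111
128 11111111111111111111111122222212111111
129 11111111111111111211111122222111111111
130 1111111111111111OO21111122221111111111
131 111111111111
[... 2105 characters left out ...]
1111111111111233223333333333337644555555
223 36346313111111111111111134323333333333356444555555
224 36337632001111111111112123433333333333454444555555
225 33334843211111111111111112343333333324444445555555
226 33334484311111111111111111223333333334344445555555
227 63435444212211111111111111114333333343344445555555
228 64443222111231111111111111113333333533344445555555
229 45332222111222111232111111112333345333344445555555
230 44422223111442113332111111111233444233344445555555
231 44422223111246223331111111111123443233344445555555
232 44322222111123333321111111111111232333444445555555
233 43222211111222233341111111111111112333444445555555
234 42221111112333333221111111111111112333444445555555
```

The ASCII view shows the handle standing in the cup with the brush at the bottom (tail row 130, z≈0.206). It slipped from the jaws because my 2.1 cm opening command limited the squeeze. I'll now grip fully: command 0, 60 N.

>>> jog_arm(plan=[[[0,0,0],0],[[0,0,0],0],[[0,0,0],0],[[0,0,0],0]], hand=0, grip_force=60)

```text
clock: 31.35
tcp_pos: [0.4425, -0.3588, 0.2195]
orientation: [-2.632, -1.714, -0.003]
contact_force: [1.8, 6.3, 3.3]
grip_width: 0.0001
```

```bash
python3 f.py
```

```text
[1.83 6.31 3.28] [ 1.497 -0.25  -0.031] [ 0.4425 -0.3588  0.2195] 0.0001
```

The fingers closed to 0, so the handle is beside the pads. The brush stands safely in the cup. I'll lift off, open, and regrip from above.

>>> jog_arm(plan=[[[0.2,0.4,0],0],[[0,0,2],0],[[0,0,2],0],[[0,0,2],0],[[0,0,2],0],[[0,0,2],0],[[0,0,0],0],[[0,0,0],0]])

```text
clock: 32.15
tcp_pos: [0.4432, -0.3572, 0.319]
orientation: [2.634, 1.711, -0.0]
contact_force: [-1.0, 0.6, -0.3]
grip_width: 0.0001
```

>>> jog_arm(plan=[[[0,0,0],0],[[0,0,0],0],[[0,0,0],0],[[0,0,0],0],[[0,0,0],0],[[0,0,0],0]], hand=6.5)

```text
clock: 32.75
tcp_pos: [0.4434, -0.3568, 0.3188]
orientation: [-2.634, -1.712, 0.0]
contact_force: [0.3, -0.2, 0.3]
grip_width: 0.0648
```

```bash
python3 f.py; python3 - <<'E'
from asc import *
p=get_obs()["tcp_pos"];print(proj("side",[.438,-.3637,.206]),proj("top",[.438,-.3637,.206]))
asc("side",258,294,118,156,1)
asc("top",350,390,205,235,1)
E
```

```text
[ 0.25 -0.16  0.32] [ 0.036 -0.004  0.048] [ 0.4434 -0.3568  0.3188] 0.0648
[273.69565668 131.74584779] [368.6655015  218.79132288]
    x0 258
118 444433224455454555555443224445444445
119 444433224454544544444443224444444444
120 444443334444444544554443224444445444
121 454444334444444454444443224445444444
122 444554433333344444444443234444444444
123 544454432222223333333333233333444444
124 444444432111112222222222222222233333
125 333343321111111111111111111111222222
126 222222221111111111111111111111111111
127 111111111122111111111111111111111111
128 111111111222222222222222222222111111
129 111111111222222222222222222222111111
130 111111111222222OO2222222222222111111
131 1111111122222OOOOOO22222222222111111
132 111111111222OOOOOOOO2222222221111111
133 111111112222OOOOOOOOO222222222111121
134 111111112222OOOOOOOO2222222222122222
135 111111112222OOOOOOOO2222222222222222
136 111111112222OOOOOOOO2222222223323333
137 111111111112OOOOOOOO2111111223322222
138 111111111111OOOOOOOO1111111222222222
139 111111111111OOOOOOOO1111111222222222
140 111111111111OOOOOOOO1111111122222222
141 1111111111
[... 1261 characters left out ...]
OOOOOOO111111111112112343
220 4338423OOOOOOOOOOOOOO1111111111111212234
221 53377222OOOOOOOOOOOOO1111111111111111224
222 53376123OOOOOOOOOOOO21211111111111111123
223 3624622233OOOOOOOOOO12111111111111111112
224 36237642333OO44442O122221111111111111111
225 3333485443334432331122221111111111111111
226 3333448755534344421122111111122111111111
227 6343544578745333221222211111244311111111
228 6444322334422111122123311112444311111111
229 4533222222211111111133211113444211111111
230 4442222222111111111132321124444111111111
231 4444422221111111111112563124443111111111
232 4444444211111111211111232134441111111111
233 4444442111111111111111121244431111111111
234 4433211111111111111112231233432111111111
```

The brush stands upright in the cup with its head down, handle flats still at yaw ≈66° and tail at about (0.437,-0.361,0.206). I'll grip it properly.

>>> jog_arm(plan=[[[-0.6,-0.4,0],0],[[0,0,-2],0],[[0,0,-2],0],[[0,0,-2],0],[[0,0,-2],0],[[0,0,-1],0],[[0,0,-1],0],[[0,0,0],0]])

```text
clock: 33.65
tcp_pos: [0.4368, -0.3608, 0.218]
orientation: [-2.633, -1.711, 0.001]
contact_force: [-0.2, 0.0, 0.8]
grip_width: 0.0647
```

```bash
python3 f.py
```

```text
[-0.2   0.05  0.81] [ 0.007 -0.057 -0.025] [ 0.4368 -0.3608  0.218 ] 0.0647
```

>>> jog_arm(plan=[[[0,0,0],0],[[0,0,0],0],[[0,0,0],0],[[0,0,0],0],[[0,0,0],0],[[0,0,0],0],[[0,0,0],0]], hand=0, grip_force=50)

```text
clock: 34.35
tcp_pos: [0.4381, -0.3611, 0.22]
orientation: [2.632, 1.711, 0.001]
contact_force: [0.2, 0.1, 5.7]
grip_width: 0.0303
```

```bash
python3 f.py
```

```text
[0.24 0.12 5.71] [ 0.045  0.027 -0.078] [ 0.4381 -0.3611  0.22  ] 0.0303
```

>>> jog_arm(plan=[[[0,0,0.2],0],[[0,0,0],0],[[0,0,0],0],[[0,0,0],0]])

```text
clock: 34.75
tcp_pos: [0.4377, -0.3609, 0.2211]
orientation: [2.633, 1.712, 0.001]
contact_force: [2.2, -0.4, 1.0]
grip_width: 0.0295
```

```bash
python3 f.py
```

```text
[ 2.17 -0.41  1.01] [-0.157 -0.587  0.033] [ 0.4377 -0.3609  0.2211] 0.0295
```

The 29.5 mm width means the handle flats are turned about 20° from the jaws. The side-view width says the handle yaw is about 45°. I'll open, turn the tool -0.37 rad, and close again.

>>> jog_arm(plan=[[[0,0,0],0],[[0,0,0],0],[[0,0,0],-0.1],[[0,0,0],-0.1],[[0,0,0],-0.1],[[0,0,-0.2],-0.07],[[0,0,0],0]], hand=5.5)

```text
clock: 35.45
tcp_pos: [0.4368, -0.3605, 0.2184]
orientation: [-2.903, -1.197, 0.002]
contact_force: [0.0, -0.3, 0.3]
grip_width: 0.0551
```

>>> jog_arm(plan=[[[0,0,0],0],[[0,0,0],0],[[0,0,0],0],[[0,0,0],0],[[0,0,0],0],[[0,0,0],0],[[0,0,0],0]], hand=0)

```text
clock: 36.15
tcp_pos: [0.4376, -0.361, 0.219]
orientation: [2.903, 1.198, 0.001]
contact_force: [2.0, -0.7, -1.2]
grip_width: 0.0236
```

```bash
python3 f.py
```

```text
[ 2.01 -0.75 -1.23] [-0.429 -0.69  -0.012] [ 0.4376 -0.361   0.219 ] 0.0236
```

Now it's gripped on the flats (23.6 mm, 50 N). I'll press down briefly, then draw up.

>>> jog_arm(plan=[[[0,0,-0.3],0],[[0,0,-0.2],0],[[0,0,0],0],[[0,0,0],0]])

```text
clock: 36.55
tcp_pos: [0.4386, -0.3615, 0.2178]
orientation: [2.901, 1.197, 0.003]
contact_force: [-3.4, 2.5, 25.6]
grip_width: 0.0238
```

>>> jog_arm(plan=[[[0,0,1],0],[[0,0,1],0],[[0,0,1],0],[[0,0,1],0],[[0,0,1],0],[[0,0,1],0],[[0,0,0.8],0],[[0,0,0],0],[[0,0,0],0]])

```text
clock: 37.45
tcp_pos: [0.4375, -0.361, 0.2826]
orientation: [2.903, 1.198, 0.001]
contact_force: [2.9, -1.0, 2.1]
grip_width: 0.0232
```

```bash
python3 f.py; python3 - <<'E'
from asc import *
asc("side",258,294,114,156,1)
E
```

```text
[ 2.88 -0.99  2.09] [-0.61  -0.966  0.   ] [ 0.4375 -0.361   0.2826] 0.0232
    x0 258
114 454443223211111111111122222222344554
115 444443222211111111111112211123444555
116 444444322111112211111111111123445555
117 5444443211111OOO21111111111134444555
118 4444443321111OOOO1111111111234445455
119 4544444332212OOOO2111111111244454445
120 4445444443212OOOO1111111112344554444
121 4445444444222OOOO2111111112344444545
122 4454544443222OOOOO111111123444444444
123 5555444322222OOOOO111111112334444444
124 4444444311122OOOOO211111112222233333
125 3434333211122OOOO3211111111111122222
126 2222222211222OOOO3211111111111111111
127 1111111111222OOOO3221111111111111111
128 1111111111222OOOO3221122222222111111
129 1111111112222OOOO3221122222222111111
130 1111111111222OOOO3221122222222111111
131 1111111112222OOOO3322222222221111111
132 1111111112222OOOO3332222222222111111
133 1111111122222OOOOOOO2222222222111111
134 1111111122222OOOOOOOO221222222222222
135 1111111122222OOOOOOO2222222222222222
136 111111112222222333322222222223333332
137 111111111111112222211111112223322222
138 111111111111111222111111111222222222
139 111111111111111121111111111222222222
140 111111111111111121111111111222222222
141 111111111111111122111111111122322222
142 111111111111111222111111111122333333
143 111111111111111222111111111122223333
144 111111111111111222111111111122222322
145 211111111111111222111111111122222222
146 222221111111112222111111111122222222
147 234332111122222222221111111122222222
148 456653211223332233222211111122222222
149 677764211234433223333221111122222222
150 788753211245443222333221111122222222
151 787642111244443222333221111122222222
152 776532111234443333333221111122222222
153 554321111122333333332211111122222222
154 443211111112233333332111111122222222
155 332211111112233333322111111122222222
```

The handle rose 13.5 rows, about 65 mm, so the draw-up is confirmed. Now push and draw cycles.

>>> jog_arm(plan=[[[0,0,-1.2],0],[[0,0,-1.2],0],[[0,0,-1.2],0],[[0,0,-1.2],0],[[0,0,-1.2],0],[[0,0,-0.5],0],[[0,0,-0.2],0],[[0,0,0],0],[[0,0,0],0],[[0,0,0],0]])

```text
clock: 38.5
tcp_pos: [0.4381, -0.3612, 0.2177]
orientation: [2.902, 1.197, 0.001]
contact_force: [-2.6, 1.8, 28.0]
grip_width: 0.0235
```

>>> jog_arm(plan=[[[0,0,1],0],[[0,0,1],0],[[0,0,1],0],[[0,0,1],0],[[0,0,1],0],[[0,0,1],0],[[0,0,0.7],0],[[0,0,0],0],[[0,0,0],0]])

```text
clock: 39.4
tcp_pos: [0.4375, -0.361, 0.2814]
orientation: [2.904, 1.198, 0.0]
contact_force: [4.8, -2.9, 1.4]
grip_width: 0.0234
```

>>> jog_arm(plan=[[[0,0,-1.2],0],[[0,0,-1.2],0],[[0,0,-1.2],0],[[0,0,-1.2],0],[[0,0,-1.2],0],[[0,0,-0.5],0],[[0,0,-0.2],0],[[0,0,0],0],[[0,0,0],0],[[0,0,0],0]])

```text
clock: 40.4
tcp_pos: [0.4381, -0.3611, 0.2177]
orientation: [2.902, 1.197, 0.002]
contact_force: [-2.2, 1.9, 30.4]
grip_width: 0.0237
```

>>> jog_arm(plan=[[[0,0,1],0],[[0,0,1],0],[[0,0,1],0],[[0,0,1],0],[[0,0,1],0],[[0,0,1],0],[[0,0,0.7],0],[[0,0,0],0],[[0,0,0],0]])

```text
clock: 41.3
tcp_pos: [0.4375, -0.3609, 0.281]
orientation: [-2.904, -1.199, -0.0]
contact_force: [3.7, -2.1, 2.5]
grip_width: 0.0234
```

>>> jog_arm(plan=[[[0,0,-1.2],0],[[0,0,-1.2],0],[[0,0,-1.2],0],[[0,0,-1.2],0],[[0,0,-1.2],0],[[0,0,-0.5],0],[[0,0,-0.2],0],[[0,0,0],0],[[0,0,0],0],[[0,0,0],0]])

```text
clock: 42.3
tcp_pos: [0.4381, -0.3611, 0.2176]
orientation: [2.902, 1.198, 0.002]
contact_force: [-3.5, 2.6, 33.1]
grip_width: 0.0232
```

```bash
python3 f.py
```

```text
[-3.52  2.64 33.15] [ 0.726  0.789 -0.011] [ 0.4381 -0.3611  0.2176] 0.0232
```

Three full push/draw cycles at 28-33 N on the bottom, each at the same depth. Now lift out and carry to the pot at (0.5745,-0.143).

>>> jog_arm(plan=[[[0,0,1],0],[[0,0,2],0],[[0,0,2],0],[[0,0,2],0],[[0,0,2],0],[[0,0,2],0],[[0,0,2],0],[[0,0,2],0],[[0,0,2],0],[[0,0,1],0],[[0,0,0],0]])

```text
clock: 43.4
tcp_pos: [0.4367, -0.3605, 0.394]
orientation: [-2.902, -1.197, 0.002]
contact_force: [0.3, 0.1, -0.7]
grip_width: 0.0232
```

>>> jog_arm(plan=[[[0.6,1.1,0],0],[[1,2,0],0],[[1.5,2.5,0],0],[[1.5,2.5,0],0],[[1.5,2.5,0],0],[[1.5,2.5,0],0],[[1.5,2.5,0],0],[[1.5,2.5,0],0],[[1.5,2,0],0],[[1,1.5,0],0],[[0.5,0.5,0],0],[[0,0,0],0]])

```text
clock: 44.6
tcp_pos: [0.5733, -0.1384, 0.3935]
orientation: [-2.901, -1.201, 0.003]
contact_force: [-0.4, -0.1, 0.2]
grip_width: 0.0239
```

```bash
python3 f.py; python3 - <<'E'
from h import *
from dif import *
p=get_obs()["tcp_pos"];print(proj("top",p-[0,0,.2016]),proj("side",p-[0,0,.2016]),proj("side",p-[0,0,.157]))
dif("top",280,330,160,200,20)
dif("side",225,260,130,182,14)
E
```

```text
[-0.44 -0.09  0.17] [-0.059 -0.027 -0.006] [ 0.5733 -0.1384  0.3935] 0.0239
[292.667163   173.70719261] [239.32243584 163.18693316] [238.84665541 152.39718035]
x0 280
160             -#-#-#################################
161             #-####################################
162             -####-################################
163              -----################################
164               #---################################
165              -##- ################################
166          ###--#-- ################################
167        ##########-################################
168       #- ## --####################################
169     ##############################################
170    #####-#########################################
171   -####-##########################################
172   ###### -#-######################################
173    ####--###-#####################################
174     ####-#########################################
175      ##############  #############################
176       ##########- #  ##-#########################
[... 2651 characters left out ...]
                      
165                                    
166                                    
167                                    
168                                    
169                                    
170                                    
171                                    
172                                    
173                                    
174                                    
175                                    
176        -                           
177                                    
178                ##### -             
179               -########--          
180               -##########-         
181                ###########-     -
```

>>> jog_arm(plan=[[[0,-0.5,0],0],[[0,-0.5,0],0],[[0,0,-2],0],[[0,0,-2],0],[[0,0,-2],0],[[0,0,-2],0],[[0,0,-1],0],[[0,0,0],0]])

```text
clock: 45.5
tcp_pos: [0.5725, -0.1506, 0.3036]
orientation: [-2.903, -1.196, 0.004]
contact_force: [-0.3, 0.1, -1.3]
grip_width: 0.0236
```

```bash
python3 f.py; python3 - <<'E'
from h import *
from dif import *
p=get_obs()["tcp_pos"];print(proj("top",p-[0,0,.2016]),proj("side",p-[0,0,.2016]),proj("top",[.5745,-.143,.092]))
dif("top",272,312,160,200,20)
dif("side",225,260,150,200,14)
E
```

```text
[-0.31  0.11 -1.27] [0.026 0.007 0.016] [ 0.5725 -0.1506  0.3036] 0.0236
[292.94715228 178.93436229] [240.53911762 181.981035  ] [290.28240607 178.79993067]
x0 272
160                     -- #################
161                     #--#################
162                     --# ################
163                     --- ################
164                     ---- ###############
165                     ---  ###############
166                      #   -##############
167                     #####-##############
168                     ####################
169                     ####################
170                     ####################
171                    -####################
172                    #####################
173                  #######################
174                 -#######################
175                #########################
176              ###########################
177             #################-##########
178            #################-###########
179        -    ################ ###########
180        -     ############## ####
[... 2170 characters left out ...]
#############     --
183              ###############-#-----
184              -################----#
185               -#############-# ----
186               -############---#--#-
187                ###########- -#--#--
188                ##########---------#
189                -########-- -----##-
190                 -#######   --#----#
191                --##----     --#-##-
192             --- ---         -#---#-
193                             -###---
194                            --#---#-
195                             ---#---
196                            ----#- -
197                            --#--  -
198                             ---# - 
199                           - -##----
```

The head is centred over the mouth, tip at about (288.5,178.5) against the mouth centre (290.3,178.8). Lowering.

>>> jog_arm(plan=[[[0,0,-2],0],[[0,0,-2],0],[[0,0,-2],0],[[0,0,-1],0],[[0,0,-0.8],0],[[0,0,-0.5],0],[[0,0,0],0],[[0,0,0],0]])

```text
clock: 46.4
tcp_pos: [0.5738, -0.1499, 0.2226]
orientation: [2.903, 1.198, 0.002]
contact_force: [-0.4, -0.3, -0.0]
grip_width: 0.0235
```

```bash
python3 f.py
```

```text
[-0.43 -0.33 -0.03] [ 0.016 -0.024  0.055] [ 0.5738 -0.1499  0.2226] 0.0235
```

>>> jog_arm(plan=[[[0,0,-0.5],0],[[0,0,-0.4],0],[[0,0,0],0]])

```text
clock: 46.7
tcp_pos: [0.573, -0.1498, 0.2123]
orientation: [-2.903, -1.198, 0.001]
contact_force: [0.2, -0.4, -0.7]
grip_width: 0.0234
```

>>> jog_arm(plan=[[[0,0,0],0],[[0,0,0],0],[[0,0,0],0],[[0,0,0],0],[[0,0,0],0],[[0,0,0],0],[[0,0,0],0],[[0,0,0],0]], hand=5)

```text
clock: 47.5
tcp_pos: [0.5734, -0.1498, 0.2129]
orientation: [2.904, 1.198, -0.0]
contact_force: [-0.9, -0.9, -0.6]
grip_width: 0.05
```

```bash
python3 f.py; python3 - <<'E'
from asc import *
asc("side",222,262,150,214,1)
E
```

```text
[-0.86 -0.9  -0.63] [-0.004  0.038  0.016] [ 0.5734 -0.1498  0.2129] 0.05
    x0 222
150 3332211111111111111111122356766665667887
151 3332211111111111111111122346666555567876
152 3333211211111111111111122344444333457765
153 3333212221111111111111112334332222345543
154 3333212221111111111111112233333221234432
155 3333222211111111111111111222333211223322
156 3333321111111111111111111112222211122221
157 3333321111111111111111111111122111111111
158 3333332211111111111111111111111111111111
159 333333332111112OOO2111111111111111111111
160 33333O44321111OOOOO111111111111111111111
161 33O33O55432111OOOOO211111111111111111111
162 2233OO44432211OOOOOO11111111111111111111
163 22333O33332211OOOOOO21111111111111111111
164 222332O22222112OOOOOO1111111111111111111
165 222332112222112OOOOOO1111111111111111111
166 2233O2212332112OOOOOO2111111111111111111
167 22333222343211OOOOOOO2111111111111111111
168 23333333443211OOOOOOO2211111111111111111
169 23333334433211OOOOOOO2211111111111111111
170 23333334432211OOOOOOO3211111111111111111
171 233333443221112OOOOOO3211111111111111111
172 233333443211112OOOOOO
[... 1164 characters left out ...]
5555555555554432111111111
199 1111111245555555555555555554432111111111
200 1111111245555555555555555544432111111111
201 1111111234555555555555555554432111111111
202 111122G344555555555555555544432111111111
203 1112GGGGGGG55555655555555544432111111111
204 12GGGGGGGGGGGGGGG55555555544432111111111
205 2GGGGGGGGGGGGGGGGGGG55555544422111122112
206 GGGGGGGGGGGGGGGGGGGGG5555444321111121112
207 GGGGGGGGGGGGGGGGGGGGGG555443321111111112
208 GGGGGGGGGGGGGGGGGGGGGGG54443211111111122
209 GGGGGGGGGGGGGGGGGGGGGGG5443211111111112G
210 GGGGGGGGGGGGGGGGGGGGGGGG322111111111112G
211 GGGGGGGGGGGGGGGGGGGGGGGG211111111111122G
212 GGGGGGGGGGGGGGGGGGGGGGG4322111111111123G
213 GGGGGGGGGGGGGGGGG445666554322111111112GG
```

>>> jog_arm(plan=[[[0,0,0],0],[[0,0,0],0],[[0,0,0],0],[[0,0,0.5],0],[[0,0,1],0],[[0,0,1.5],0],[[0,0,2],0],[[0,0,2],0],[[0,0,2],0],[[0,0,3],0],[[0,0,4],0],[[0,0,4],0]], hand=7)

```text
clock: 48.75
tcp_pos: [0.5729, -0.1496, 0.4158]
orientation: [2.903, 1.199, 0.001]
contact_force: [0.6, 0.2, -0.0]
grip_width: 0.0704
```

>>> jog_arm(plan=[[[-1,-3,0],0],[[-1,-4,0],0],[[-1,-4,0],0],[[-1,-4,0],0],[[0,-4,0],0],[[0,0,0],0],[[0,0,0],0],[[0,0,0],0],[[0,0,0],0],[[0,0,0],0]])

```text
clock: 49.75
tcp_pos: [0.5338, -0.3386, 0.4133]
orientation: [2.903, 1.201, 0.001]
contact_force: [-0.1, -0.0, 0.4]
grip_width: 0.0702
```

```bash
python3 f.py; python3 - <<'E'
from h import *
s=grab_frame("side")[...,::-1].copy();t=grab_frame("top")[...,::-1].copy()
compose(s,[((195,140,275,270),4.6,(0,0))],"/tmp/a.png",400,600)
compose(t,[((190,130,320,260),3,(0,0))],"/tmp/b.png",400,600)
cv2.imwrite("pics/end.png",np.hstack([cv2.imread("/tmp/a.png"),cv2.imread("/tmp/b.png")]))
E
```

```text
[-0.07 -0.02  0.36] [-0.044 -0.035 -0.012] [ 0.5338 -0.3386  0.4133] 0.0702
```

View pics/end.png

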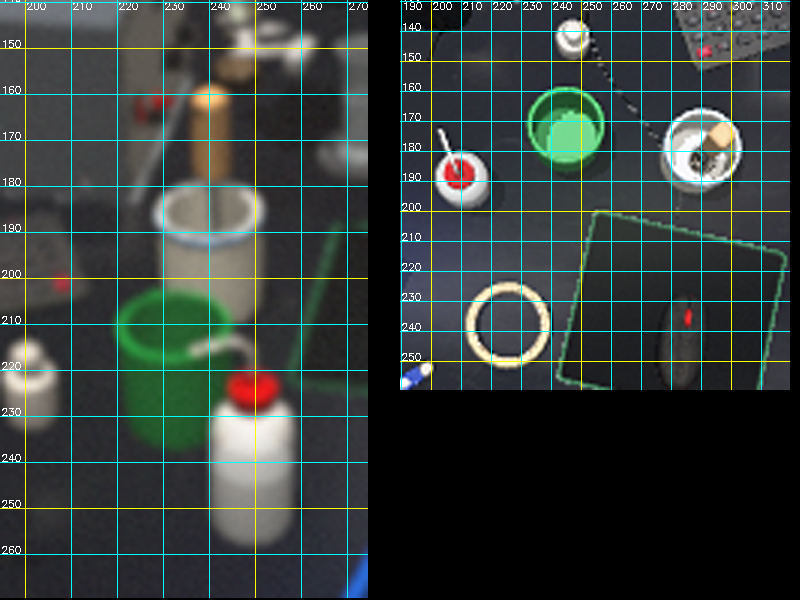

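The picture shows the brush standing bristles-down in the upright white pot, handle top at (240,160), with bottle, tape, weight and green pot in place. I'll do a quick stillness check, then hand in.

>>> jog_arm(plan=[[[0,0,0],0],[[0,0,0],0],[[0,0,0],0],[[0,0,0],0],[[0,0,0],0],[[0,0,0],0],[[0,0,0],0],[[0,0,0],0],[[0,0,0],0],[[0,0,0],0]])

```text
clock: 50.85
tcp_pos: [0.5334, -0.3398, 0.4129]
orientation: [2.904, 1.198, 0.0]
contact_force: [-1.1, -0.5, 0.2]
grip_width: 0.0702
```

```bash
python3 - <<'E'
from h import *
def o(n,b):
    s=grab_frame(n)[...,::-1].copy();m=cv2.inRange(cv2.cvtColor(s,cv2.COLOR_BGR2HSV),(8,80,100),(25,255,255));x0,y0,x1,y1=b;ys,xs=np.nonzero(m[y0:y1,x0:x1]);return xs.mean()+x0,ys.mean()+y0,ys.min()+y0,len(xs)
for i in range(2): print(o("side",(230,155,250,182)),o("top",(285,165,305,185)))
print(get_obs()["clock"])
t=grab_frame("top")[...,::-1];a=cv2.imread("pics/top0.png");d=cv2.absdiff(np.ascontiguousarray(t),a).max(2)
for n,(x,y,r) in dict(bottle=(209,187,14),weight=(247,142,10),tape=(226,238,17)).items(): print(n,(d[y-r:y+r,x-r:x+r]>40).sum())
print(hand_in())
E
```

```text
(np.float64(240.41935483870967), np.float64(167.25806451612902), np.int64(155), 155) (np.float64(295.07272727272726), np.float64(176.6727272727273), np.int64(171), 55)
(np.float64(240.47096774193548), np.float64(167.1290322580645), np.int64(155), 155) (np.float64(295.0740740740741), np.float64(176.74074074074073), np.int64(171), 54)
51.05
bottle 69
weight 0
tape 0
the job is handed in; nothing more can be done
None
```

I handed the job in at 51 s. The cup is scrubbed and the brush stands released, bristles-down, in the white pot; no verdict was reported.

**Scrubbing:** A 20 N pinch at the handle end did not let the brush swing down. I loosened the grip and pushed the brush against the bin's end wall until it was nearly upright, then put it in the cup. On the first pass it slipped out of the jaws and stayed standing on the cup's bottom. I regripped it on the handle's flats and gave four presses on the bottom. Each read 26–33 N at the same depth, and the hand rose about 6.5 cm between them. I measured that rise on the brush itself in the picture once; the other two rely on the hand's travel.

**Last checks:**
- **Brush:** it stands bristles-down in the pot and looked still: two frames taken one after the other agreed to about 0.1 px. It is nearly upright rather than leaning on the rim as the text describes, so it could still settle.
- **Pot and hand:** the pot is upright, and the hand is clear with no real contact force.
- **Bystanders:** weight and tape show no image change. The bottle sits at the same pixel position in the picture, but the frame difference there was 69 changed pixels. I did not investigate that, so a small shift is not fully ruled out.

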